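# Set the straightedge against the tube rack as a marking guide

### The arm

A 7-joint arm with a two-finger parallel gripper is mounted at the origin on the work surface. World frame = base frame: x ahead of the robot, y to its left, z up, the work surface at z = 0. Lengths are in m, angles in rad, forces in N, time in s.
With the tool pointing down it reaches from about 0.4 to 0.875 m from the base axis. Payload 19.3 kg.
Tool frame: the origin (TCP) lies at the very end of the fingers, on their centre line; the grasp point (between the pads) lies bot.grasp_offset behind it (bot.grasp_offset is the distance from the TCP to the grasp point, in m); z points along the fingers, y is the direction in which the jaws open and shut (so a half turn about z gives the same grasp; the last joint's range is limited). The gripper opens to 85 mm and grips with 20 to 120 N. Pads are 22 mm wide; open, the fingers measure 114 mm over their backs; the gripper's body (76 mm by 85 mm) begins 54 mm behind the grasp point. The pads swing forward as they close: fully open they stand 13 mm farther back than shut.
Start: joints at [-1.201, 0.521, -0.036, 1.599, 0.021, 1.021, -0.113], TCP at [0.266, 0.566, 0.209] pointing down, gripper open.
Joint ranges: [-2.91, 2.91], [-0.3, 2.13], [-1.5, 1.42], [0.17, 2.43], [-1.26, 4.41], [0.16, 1.93], [-2.52, 2.52]. Speed limits (rad/s): [1.89, 1.89, 2.39, 2.39, 3.01, 3.01, 3.01].

### API

Orientations are given as [roll, pitch, yaw] about the fixed x, y, z axes, in that order (R = Rz(yaw) Ry(pitch) Rx(roll)).
In Python, from workcell import bot gives the robot as it stands. The module is installed in compiled form; this text tells all that it offers.
- The arm moves only by the shell command python3 -m handwheel 'ROWS' [OPENING] [FORCE]. ROWS is JSON, a list of rows, each a list of 6 numbers: the shift along the tool's x, y, z as a fraction of full scale, then the turn, a rotation vector about the tool's x, y, z as a fraction of full scale. In form: [[x, y, z, rx, ry, rz], ...]. A call has 1 to 8 rows; each row shifts and turns the commanded pose from where the row before left it, along the tool's axes as they then stand; what a row does not reach is not made up. Full scale, the value 1, is 0.025 m for a shift and 360 degrees for a turn. A row lasts 1/8 s, in which the tool goes at most 62.5 mm and 10.7 degrees, less where a joint would pass 70% of its speed; a pose out of reach is approached as far as the arm can. A call with a number of a shift or a turn outside -1 to 1 is refused whole. A call with a gripper value outside its range is refused whole. OPENING is the closure, from -1 (fully open) to 1 (shut), set as the call begins (- or left out, the last holds). The fingers move at their own pace and stop on an object; FORCE is the grip in N (left out, the last holds). Time passes only in rows, so rows that do not move let the fingers close. It gives the time, the measured TCP pose, the force and the opening at its end, in the units of the state.
- bot.observe(): the state, without advancing time (a new reading comes with each control period).
- bot.grab_frame(name): name is "scene" or "top"; returns a dict with "pixels" (400x640x3 uint8, blue, green, red), "vertical_fov" (degrees; the focal length in pixels is half the picture's height over the tangent of half this angle, whatever the lens; pixels are square), "cx", "cy" (the principal point, pixels), "R" (3x3) and "t" (3): a world point X has camera coordinates R X + t. Camera axes: x right, y down, z forward; pixel columns grow to the right and rows downward; lengths in m; the calibration is good to about 2 mm. A picture is of the moment at which its call begins. There is no depth.
- bot.job_done(): hands the job in, once; it reports no verdict.
Trained networks look in a picture, given as the dict that the camera call returned (one of the last four; its "shot" number tells which), for a name from the list of things; names that differ only in an ending like _2 or _b are one class to them, and where a whole thing is asked for, a point or a joint stands for the part that bears it (a point fixed in the world has none). Each returns a list of dicts, best first, with "score" (0 to 1); they miss things now and then, are a little off and sometimes report something else, mostly with a low value. They report only what shows in the picture. A call takes as long as a camera call. They do not tell look-alikes from the thing itself.
- bot.trace(picture, thing): "region" (400x640 bool, what is visible of it) and "point" ([column, row] in pixels, amid what is visible of it).
The state is a dict: "clock": time; "qpos": joint angles; "qd": joint speeds; "joint_efforts": joint torques, N m; "position": TCP position; "tool_rot": TCP orientation; "force": force on the tool from outside, world axes, zero at the start; "moment": the same for the moment, N m; "grip_width": finger opening in m.
Only numpy, scipy, OpenCV 4.12 (cv2) and the standard library are available. Lean on these libraries where they do the work, as an engineer would, in place of code of your own. Each camera call takes 0.05 s, during which the arm holds its last target.

### The job

Lay the aluminium straightedge as a guide for marking a line across the white tube rack: set it down softly on the plate of the blue lab jack a little short of the rack, then, still holding it, slide it gently home on the plate until its graduated long edge is pressed flush along the rack's front face and its red end butts against the rack's blue cheek, and leave it lying there. The jack is set to the height of the line and its height is not reported, so feel for the plate; do not drop or force anything, and leave the other things on the bench where they are.

Things in the scene. Friction and masses are not known exactly. Their poses are not given: they have to be found in the camera images.
- rule: aluminium straightedge, 240 mm long (y), 50 wide (x), 6 thick, about 0.24 kg, flat on the bench at first. Origin: centre of its underside. Black block handle on its middle: 20 mm along y (grip across this), 34 along x, top 36 mm above the underside. The +y end is marked red; the +x long edge is graduated and goes against the rack
- edge_red (a point): the red-end corner of the straightedge's graduated edge, at half thickness: (25, 120, 3) mm in its frame
- edge_plain (a point): the other end of the same edge: (25, -120, 3) mm in its frame
- rack: white tube rack, fixed. Origin: foot of its front face, which is its plane x = 0, y -130 to 130 mm, 112 high; the rack lies behind (+x, 90 mm deep), caps to 120 mm. At the +y end a blue cheek, 112 high, stands 62 mm out of the face (to -x); its inner side is the plane y = 130 mm. In place, the straightedge has the rack's yaw
- jack: blue lab jack, fixed in front of the rack's face (within 16 mm of it), about the rack's yaw. Origin: centre of its base on the bench. Flat top plate 80 mm (x) by 200 mm (y), centred over the base; its top is 50 to 90 mm above the bench, setting not reported. The straightedge may overhang its ends
- cryobox: bystander, loose: cardboard freezer box, 93 x 93 x 54 mm; origin at the centre of its underside
- stamp: bystander, loose: black self-inking stamp with a red knob, 50 x 62 x 107 mm; origin at the centre of its underside
- jar: bystander, loose: amber jar with a white cap, 64 mm across, 90 mm tall; origin at the centre of its underside
- calculator: bystander, loose: white pocket calculator with blue keys, 110 x 75 x 16 mm; origin at the centre of its underside
- marker: bystander, loose: marker pen lying down, 130 mm long, 12 mm thick; origin at the centre of its underside
- tape: bystander, loose: roll of green tape, 90 mm across, 24 mm high; origin at the centre of its underside
- red_rack: bystander, loose: small red tube rack, 80 x 120 x 45 mm; origin at the centre of its underside
Things that resemble listed ones, but are neither listed nor needed, are in the scene too. What is meant by the rule is not purple, and is the larger of those in its own colour.

How it is judged:
On the way, in this order (a step that is already met when the one before it is completed fails the run):
1. the straightedge is set down on the jack's plate by the gripper, still held, with its edge 3 to 45 mm short of the rack's face (x of edge_red in the frame of rack between -0.045 and -0.003 m and contact force between the fingers and rule above 1 N and contact force between rule and jack above 0.3 N), for 0.1 s.
2. level, it is flush with the face (2.5 mm) and butted against the cheek (3 mm) and pressed home against the rack with more than 1.5 N (x of edge_red in the frame of rack between -0.0025 and 0.0025 m and x of edge_plain in the frame of rack between -0.0025 and 0.0025 m and y of edge_red in the frame of rack between 0.127 and 0.1325 m and angle between rule's own z axis and vertical below 0.035 rad and contact force between rule and rack above 1.5 N), for 0.2 s.
At the end, for the whole second after the job is handed in: the straightedge lies at rest flat (within 2 degrees) on the jack's plate, both ends of its graduated edge within 2.5 mm of the rack's front face, its red end within 3 mm of the cheek (x of edge_red in the frame of rack between -0.0025 and 0.0025 m and x of edge_plain in the frame of rack between -0.0025 and 0.0025 m and y of edge_red in the frame of rack between 0.127 and 0.1325 m and angle between rule's own z axis and vertical below 0.035 rad and contact force between rule and jack above 0.2 N and linear speed of rule below 0.01 m/s); the robot touches nothing.
It fails at once if the rack is pushed with more than 60 N (contact force between anything else and rack above 60 N).
It fails at once if the straightedge is dropped or rammed onto the jack (more than 60 N) (contact force between rule and jack above 60 N).
It fails at once if the jack is pushed by the robot with more than 60 N (contact force between the arm and jack above 60 N).
It fails at once if a bystander is moved by more than 20 mm (distance of any of cryobox, stamp, jar, calculator, marker, tape, red_rack from where it was at the start of the episode above 0.02 m).
It also fails if it takes over 42 s, if anything falls off the work surface, if the arm or the gripper's body presses on something with over 40 N, if the wrist force passes 120 N, or if a joint passes its speed limit or range.

## Working session

There is one attempt and no reset: what is moved stays moved. The work goes in short steps, Python scripts to look and compute and a shell command to move; the robot and the scene stay as the last step left them, time stands still between calls to the robot, and variables do not carry over. Pictures are saved under pics/ and viewed, and the job is handed in when it is done.

```bash
mkdir -p pics; ls
python3 - <<'E'
from workcell import bot
import cv2, numpy as np, pickle
s=bot.observe(); print(s, bot.grasp_offset)
for n in ("scene","top"):
    f=bot.grab_frame(n); cv2.imwrite(f"pics/{n}0.png",f["pixels"])
    print(n,f["vertical_fov"],f["cx"],f["cy"],f["R"],f["t"],f["shot"])
    pickle.dump({k:f[k] for k in f},open(f"{n}0.pkl","wb"))
    for th in ("rule","rack","jack","edge_red","edge_plain"):
        try:
            for r in bot.trace(f,th): print(th,r["score"],r["point"],r["region"].sum())
        except Exception as e: print(th,e)
E
```

```text
pics
{'clock': 0.0, 'qpos': array([-1.20120267,  0.52204555, -0.03634438,  1.59996904,  0.02119474,
        1.02113814, -0.1128217 ]), 'qd': array([-2.85609450e-04, -9.24402466e-04,  1.12497400e-03,  1.12430560e-03,
        2.61426923e-05, -6.56432432e-04,  6.44313046e-04]), 'joint_efforts': array([-1.32689926e-03, -9.27099895e+01,  1.97946489e+00, -3.69933307e+01,
        1.77598209e-02,  8.14142200e-03, -5.31245576e-05]), 'position': array([0.26596635, 0.56518627, 0.20861987]), 'tool_rot': array([-3.14041954e+00,  7.16870782e-05,  2.70177863e+00]), 'force': array([-0.92773623,  0.07961332,  0.25614368]), 'moment': array([ 0.00887535,  0.06234034, -0.0067048 ]), 'grip_width': 0.08546964061945168} 0.0187
scene 53.31650676062878 318.8169667808789 201.3088878912049 [[-0.86590738  0.50012052  0.00915817]
 [ 0.4061868   0.71372007 -0.57062767]
 [-0.29191898 -0.49039079 -0.82115783]] [ 0.4124082  -0.19449358  1.34777432] 1
rule 0.9 [322.3, 92.4] 573
rule 0.88 [267.3, 140.6] 880
rule 0.78 [278.3, 189.3] 516
rack 0.86 [319.7, 261.0] 5267
rack 0.22 [380.0, 221.8] 214
jack 0.7 [351.5, 240.7] 1756
edge_red 0.91 [322.5, 92.8] 595
edge_red 0.77 [274.3, 185.1] 555
edge_red 0.75 [268.0, 141.2] 825
edge_plain 0.98 [270.5, 140.9] 825
edge_plain 0.71 [323.2, 92.6] 637
edge_plain 0.66 [275.9, 186.8] 545
top 48.569900425127074 321.55652896493046 193.75395915314925 [[ 0.0164096  -0.99978923  0.01233748]
 [-0.99105383 -0.01789829 -0.13225714]
 [ 0.13245008 -0.01005682 -0.99113866]] [0.01685968 0.47733048 1.25215245] 2
rule 0.76 [467.6, 288.0] 1501
rule 0.69 [427.6, 190.4] 1260
rule 0.65 [367.3, 169.8] 682
rack 0.96 [262.5, 158.7] 4141
rack 0.28 [268.2, 189.4] 2192
jack 0.79 [270.2, 188.2] 2038
edge_red 0.83 [425.3, 189.5] 1422
edge_red 0.82 [471.3, 289.0] 1427
edge_red 0.64 [391.1, 95.5] 1191
edge_red 0.63 [371.2, 166.9] 697
edge_plain 0.93 [425.7, 190.7] 1400
edge_plain 0.81 [367.4, 168.8] 719
```

View pics/scene0.png

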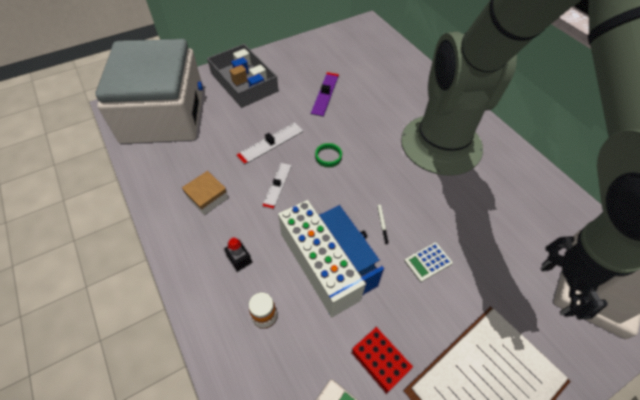

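View pics/top0.png

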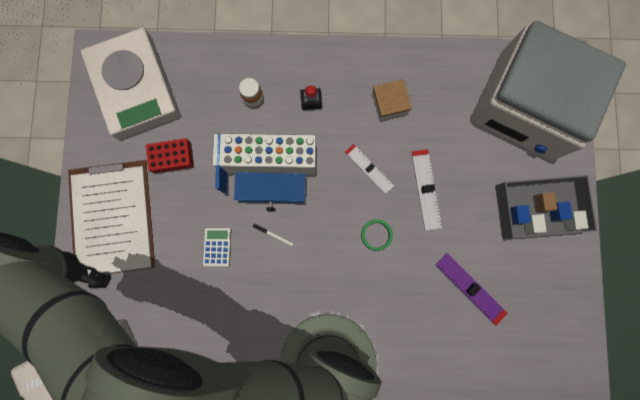

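```bash
cat > h.py <<'E'
import numpy as np, cv2, pickle
def load(n): return pickle.load(open(n,"rb"))
def K(f):
    F=200/np.tan(np.radians(f["vertical_fov"])/2); return F
def proj(f,X):
    X=np.atleast_2d(X); c=X@np.array(f["R"]).T+f["t"]; F=K(f)
    return np.c_[F*c[:,0]/c[:,2]+f["cx"],F*c[:,1]/c[:,2]+f["cy"]]
def ray(f,p):
    F=K(f); R=np.array(f["R"]); d=R.T@np.array([(p[0]-f["cx"])/F,(p[1]-f["cy"])/F,1.]); return -R.T@np.array(f["t"]),d
def atz(f,p,z):
    o,d=ray(f,p); return o+d*(z-o[2])/d[2]
def tri(f1,p1,f2,p2):
    o1,d1=ray(f1,p1);o2,d2=ray(f2,p2)
    A=np.c_[d1,-d2]; s=np.linalg.lstsq(A,o2-o1,rcond=None)[0]
    a,b=o1+d1*s[0],o2+d2*s[1]; return (a+b)/2,np.linalg.norm(a-b)
def crop(f,x0,y0,x1,y1,s,name):
    im=f["pixels"][y0:y1,x0:x1]; cv2.imwrite(name,cv2.resize(im,None,fx=s,fy=s,interpolation=cv2.INTER_CUBIC))
E
python3 - <<'E'
from h import *
t=load("top0.pkl"); s=load("scene0.pkl")
crop(t,395,140,455,240,6,"pics/c1.png")
crop(t,205,120,325,215,6,"pics/c2.png")
crop(s,225,115,315,175,8,"pics/c3.png")
crop(s,270,190,390,320,4,"pics/c4.png")
print(K(t),K(s), -np.array(t["R"]).T@t["t"], -np.array(s["R"]).T@s["t"])
print(sorted(t.keys()))
E
```

```text
443.26129867832634 398.37858830645774 [0.30693585 0.03799219 1.30397906] [0.82954894 0.59349628 0.99197511]
['R', 'cx', 'cy', 'pixels', 'shot', 't', 'vertical_fov']
```

View pics/c1.png

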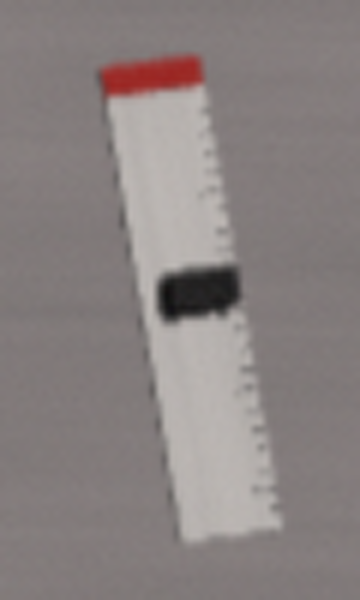

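View pics/c2.png

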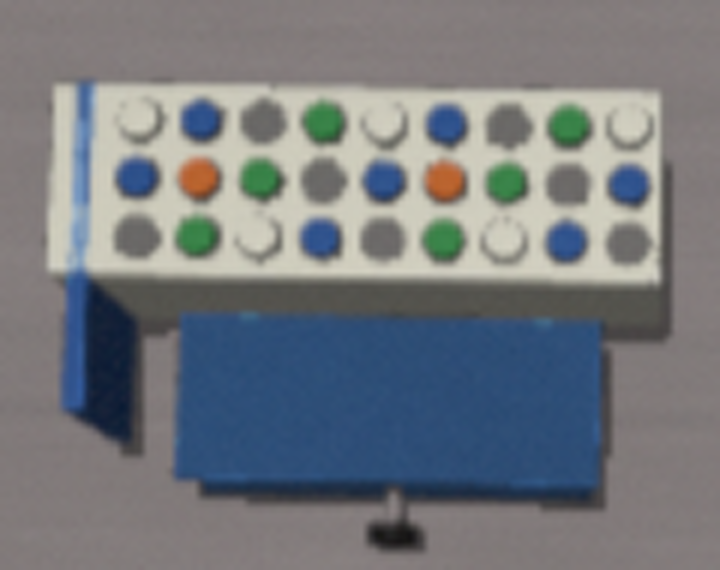

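View pics/c3.png

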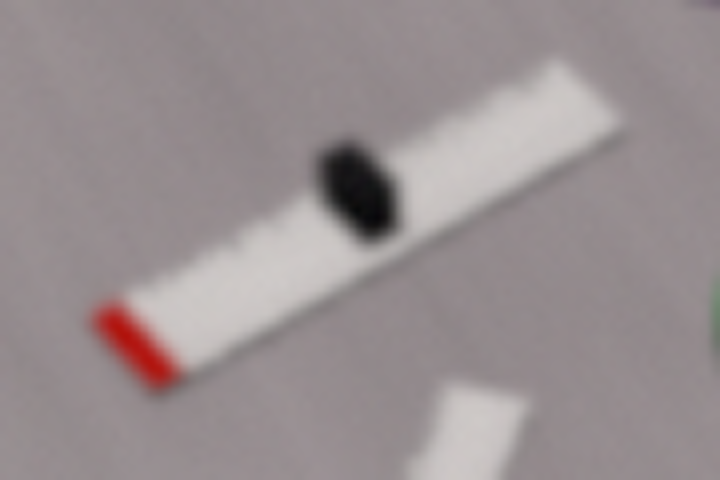

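View pics/c4.png

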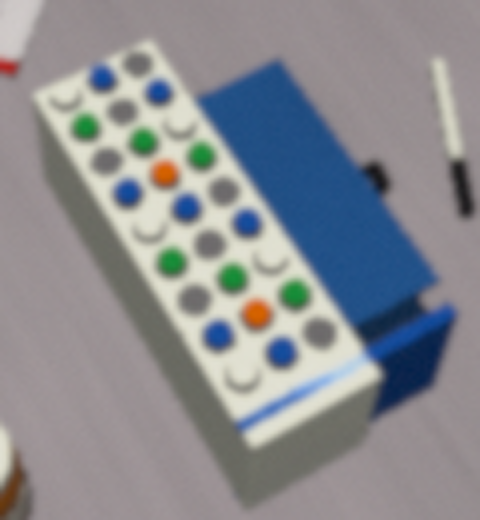

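```bash
cat > fit.py <<'E'
from h import *
from scipy.optimize import least_squares
t=load("top0.pkl"); s=load("scene0.pkl")
c1=lambda x,y:(395+(x+.5)/6-.5,140+(y+.5)/6-.5); c2=lambda x,y:(205+(x+.5)/6-.5,120+(y+.5)/6-.5)
c3=lambda x,y:(225+(x+.5)/8-.5,115+(y+.5)/8-.5); c4=lambda x,y:(270+(x+.5)/4-.5,190+(y+.5)/4-.5)
def T(p,pts):
    x,y,a=p; pts=np.array(pts,float)/1000; c,q=np.cos(a),np.sin(a)
    return np.c_[x+c*pts[:,0]-q*pts[:,1], y+q*pts[:,0]+c*pts[:,1], pts[:,2]]
def fit(obs,p0):
    fun=lambda p: np.concatenate([(proj(f,T(p,[X]))[0]-px) for f,X,px in obs])
    r=least_squares(fun,p0); return r.x,r.fun.reshape(-1,2)
rule=[(t,(-25,120,6),c1(100,68)),(t,(25,120,6),c1(202,57)),(t,(-25,-120,6),c1(182,543)),(t,(25,-120,6),c1(282,524)),
 (s,(25,120,6),c3(95,320)),(s,(-25,120,6),c3(158,388)),(s,(25,-120,6),c3(557,58)),(s,(-25,-120,6),c3(625,122))]
for o in (rule,rule[:4],rule[4:]):
    p,r=fit(o,[.5,-.2,0]); print("rule",p,np.degrees(p[2]),"\n",r.round(1).tolist())
rk=[(t,(0,-130,112),c2(660,285)),(t,(90,-130,112),c2(660,92)),(t,(0,130,112),c2(92,273)),(t,(-62,130,112),c2(85,410)),
 (s,(0,-130,112),c4(155,40)),(s,(90,-130,112),c4(32,95)),(s,(-62,130,112),c4(450,305)),(s,(0,130,112),c4(367,355))]
for o in (rk,rk[:4],rk[4:]):
    p,r=fit(o,[.5,.2,0]); print("rack",p,np.degrees(p[2]),"\n",r.round(1).tolist())
for a,b in (((175,478),(437,280)),((600,487),(280,62))):
    print("jack",tri(t,c2(*a),s,c4(*b)))
print("handle", tri(t,c1(199,292),s,c3(352,175)))
print("table scale check:",atz(t,c2(660,285),.112))
E
python3 fit.py
```

```text
rule [ 0.49999195 -0.28622162 -1.41170306] -80.88462727105032 
 [[0.1, 0.1], [-0.5, -0.3], [0.2, 0.3], [0.3, 1.1], [-0.8, -0.1], [-0.3, 0.5], [-0.1, 0.3], [0.2, 0.3]]
rule [ 0.50092284 -0.28611248 -1.41574737] -81.11634931873924 
 [[0.2, -0.2], [-0.4, -0.6], [0.0, -0.0], [0.1, 0.8]]
rule [ 0.49863579 -0.28693969 -1.40382984] -80.43352519252078 
 [[-0.4, -0.2], [0.2, 0.4], [-0.0, -0.1], [0.3, -0.1]]
rack [ 0.5397344   0.17755771 -0.00110881] -0.063530415008372 
 [[-0.5, -0.1], [0.1, 0.1], [-1.1, 0.1], [-1.1, -0.3], [-0.7, -0.3], [0.2, -0.2], [0.0, -0.5], [-0.6, -1.2]]
rack [0.53964811 0.17578238 0.00303007] 0.17360998591675333 
 [[0.1, -0.2], [0.6, -0.1], [-0.5, 0.3], [-0.3, -0.0]]
rack [ 0.53997261  0.17931179 -0.00415353] -0.23797992301264093 
 [[-0.3, 0.2], [0.5, 0.2], [0.3, 0.3], [-0.4, -0.5]]
jack (array([0.45372345, 0.27273016, 0.05776127]), np.float64(0.0011029793011670748))
jack (array([0.45221491, 0.07381185, 0.05471606]), np.float64(0.0020767145306631375))
handle (array([ 0.50060851, -0.28492448,  0.03296371]), np.float64(0.005175852589660189))
table scale check: [0.53945009 0.04617209 0.112     ]
```

```bash
cat > d.py <<'E'
import sys,numpy as np
from workcell import bot
from scipy.spatial.transform import Rotation as Ro
def rem(x,y,z,yaw):
    s=bot.observe(); R=Ro.from_euler("xyz",s["tool_rot"]).as_matrix()
    d=R.T@(np.array([x,y,z])-s["position"])
    rv=Ro.from_matrix(R.T@Ro.from_euler("xyz",[np.pi,0,yaw]).as_matrix()).as_rotvec()
    print("clk",s["clock"],"pos",s["position"].round(4),"rot",s["tool_rot"].round(4),"F",s["force"].round(2),"M",s["moment"].round(2),"w",round(s["grip_width"],4))
    print("remain tool shift (fs)",(d/.025).round(3),"turn fs",(np.degrees(rv)/360).round(4))
if __name__=="__main__": rem(*map(float,sys.argv[1:5]))
E
python3 -m handwheel '[[0,0,0,0,0,0.0258],[0,0,0,0,0,0.0258],[0,0,0,0,0,0.0258],[0,0,0,0,0,0.0258],[0,0,0,0,0,0.0258],[0,0,0,0,0,0.0258]]' -1 60; python3 d.py 0.50 -0.286 0.12 1.7297
```

```text
clock: 1.35
position: [0.2661, 0.5655, 0.2092]
tool_rot: [-3.142, -0.0, 1.724]
force: [0.1, -0.8, 0.5]
grip_width: 0.0852
clk 1.35 pos [0.2661 0.5655 0.2092] rot [-3.1415e+00 -1.0000e-04  1.7238e+00] F [ 0.06 -0.79  0.53] M [-0.01  0.04  0.01] w 0.0852
remain tool shift (fs) [-35.089   4.057   3.567] turn fs [-0.     -0.     -0.0009]
```

```bash
python3 -m handwheel '[[-1,0.7,0,0,0,0],[-1,0.7,0,0,0,0],[-1,0.7,0,0,0,0],[-1,0.7,0,0,0,0],[-1,0.7,0,0,0,0],[-1,0.6,0,0,0,0],[-1,0,0,0,0,0],[-1,0,0,0,0,0]]'
python3 -m handwheel '[[-1,0,0,0,0,0],[-1,0,0,0,0,0],[-1,0,0,0,0,0],[-1,0,0,0,0,0],[-1,0,0,0,0,0],[-1,0,0,0,0,0],[-1,0,0,0,0,0],[-1,0,0,0,0,0]]'
python3 d.py 0.50 -0.286 0.12 1.7297
```

```text
clock: 2.35
position: [0.3991, 0.3833, 0.2092]
tool_rot: [3.142, -0.0, 1.729]
force: [-0.2, 0.7, -0.0]
grip_width: 0.0854
clock: 3.35
position: [0.4304, 0.1853, 0.2093]
tool_rot: [3.141, -0.0, 1.729]
force: [-0.5, -0.4, -0.2]
grip_width: 0.0852
clk 3.35 pos [0.4304 0.1853 0.2093] rot [ 3.1414e+00 -2.0000e-04  1.7292e+00] F [-0.5  -0.39 -0.18] M [ 0.03  0.   -0.  ] w 0.0852
remain tool shift (fs) [-19.056  -0.225   3.569] turn fs [ 0.     -0.     -0.0001]
```

```bash
python3 -m handwheel '[[-1,0,0,0,0,0],[-1,0,0,0,0,0],[-1,0,0,0,0,0],[-1,0,0,0,0,0],[-1,0,0,0,0,0],[-1,0,0,0,0,0],[-1,0,0,0,0,0],[-1,0,0,0,0,0]]'
python3 -m handwheel '[[-1,0,0,0,0,0],[-1,0,0,0,0,0],[-1,0,0,0,0,0],[-1,0,0,0,0,0],[-1,0,0,0,0,0],[-1,0,0,0,0,0],[-1,0,0.5,0,0,0],[-1,0,0.8,0,0,0]]'
python3 -m handwheel '[[-1,0,0.8,0,0,0],[-1,-0.1,0.8,0,0,0],[-1,-0.1,0.6,0,0,0],[0,0,0,0,0,0]]'
python3 d.py 0.50 -0.286 0.12 1.7297
python3 - <<'E'
from workcell import bot
import cv2, pickle
for n in ("top","scene"):
    f=bot.grab_frame(n); pickle.dump(f,open(n+"1.pkl","wb")); cv2.imwrite(f"pics/{n}1.png",f["pixels"])
E
```

```text
clock: 4.35
position: [0.4617, -0.0121, 0.2093]
tool_rot: [3.141, -0.0, 1.729]
force: [-0.6, -0.2, -0.0]
grip_width: 0.0855
clock: 5.35
position: [0.4935, -0.2096, 0.1768]
tool_rot: [3.14, 0.0, 1.729]
force: [0.8, 0.3, 0.5]
grip_width: 0.0854
clock: 5.85
position: [0.4989, -0.2851, 0.1207]
tool_rot: [-3.14, -0.0, 1.727]
force: [-0.7, 1.0, 0.3]
grip_width: 0.0854
clk 5.85 pos [ 0.4989 -0.2851  0.1207] rot [-3.1398e+00 -1.0000e-04  1.7266e+00] F [-0.67  1.01  0.28] M [ 0.05 -0.01  0.02] w 0.0854
remain tool shift (fs) [-0.043  0.04   0.03 ] turn fs [-0.0003 -0.     -0.0005]
```

View pics/scene1.png

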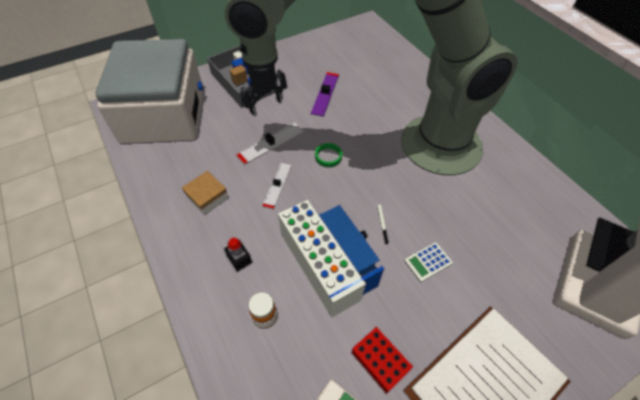

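View pics/top1.png

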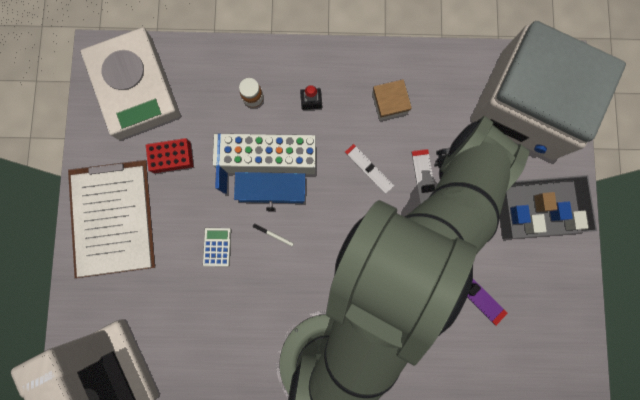

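```bash
python3 -m handwheel '[[-0.04,0.04,0.8,0,0,-0.0005],[0,0,0.8,0,0,0],[0,0,0.8,0,0,0],[0,0,0.7,0,0,0],[0,0,0.6,0,0,0],[0,0,0.4,0,0,0],[0,0,0.2,0,0,0],[0,0,0,0,0,0]]'
python3 d.py 0.50 -0.286 0.012 1.7297
```

```text
clock: 6.95
position: [0.5015, -0.2841, 0.0142]
tool_rot: [-3.141, -0.0, 1.732]
force: [-0.1, -0.5, 0.0]
grip_width: 0.0851
clk 6.95 pos [ 0.5015 -0.2841  0.0142] rot [-3.1415 -0.      1.7321] F [-0.09 -0.55  0.01] M [ 0.    0.05 -0.01] w 0.0851
remain tool shift (fs) [-0.065 -0.07   0.086] turn fs [-0.     -0.      0.0004]
```

```bash
python3 -m handwheel '[[-0.04,-0.05,0.08,0,0,0],[0,0,0,0,0,0]]'
python3 -m handwheel '[[0,0,0,0,0,0],[0,0,0,0,0,0],[0,0,0,0,0,0],[0,0,0,0,0,0],[0,0,0,0,0,0],[0,0,0,0,0,0]]' 1 60
python3 d.py 0.50 -0.286 0.012 1.7297
```

```text
clock: 7.2
position: [0.5004, -0.2854, 0.0124]
tool_rot: [3.141, 0.0, 1.732]
force: [-0.3, -1.2, -0.5]
grip_width: 0.0856
clock: 7.95
position: [0.5005, -0.2852, 0.0125]
tool_rot: [3.141, 0.0, 1.732]
force: [-1.9, 1.3, 6.8]
grip_width: 0.0159
clk 7.95 pos [ 0.5005 -0.2852  0.0125] rot [3.1414 0.     1.7322] F [-1.93  1.31  6.78] M [ 0.28  0.39 -0.02] w 0.0159
remain tool shift (fs) [-0.028 -0.023  0.021] turn fs [0.     0.     0.0004]
```

```bash
python3 -m handwheel '[[0,0,-0.04,0,0,0],[0,0,-0.04,0,0,0],[0,0,0,0,0,0]]'
python3 d.py 0.50 -0.286 0.012 1.7297
```

```text
clock: 8.32
position: [0.5004, -0.2852, 0.0142]
tool_rot: [-3.142, -0.0, 1.732]
force: [-0.2, 0.1, -3.3]
grip_width: 0.0156
clk 8.325 pos [ 0.5004 -0.2852  0.0142] rot [-3.1415 -0.      1.7323] F [-0.15  0.14 -3.35] M [-0.02  0.01  0.03] w 0.0156
remain tool shift (fs) [-0.03  -0.021  0.087] turn fs [-0.     -0.      0.0004]
```

```bash
python3 -m handwheel '[[0,0,-0.3,0,0,0],[0,0,-0.7,0,0,0],[0,0,-1,0,0,0],[0,0,-1,0,0,0],[0,0,-1,0,0,0],[0,0,-1,0,0,0],[0,0,-1,0,0,0],[0,0,-0.4,0,0,0]]'
python3 d.py 0.45 -0.286 0.17 1.7297
python3 - <<'E'
from workcell import bot
from h import *
f=bot.grab_frame("scene"); pickle.dump(f,open("scene2.pkl","wb")); crop(f,200,30,340,190,4,"pics/s2.png")
E
```

```text
clock: 9.32
position: [0.5009, -0.2855, 0.1764]
tool_rot: [3.139, 0.001, 1.732]
force: [0.3, 1.0, -3.8]
grip_width: 0.0157
clk 9.325 pos [ 0.5009 -0.2855  0.1764] rot [3.1393e+00 1.2000e-03 1.7321e+00] F [ 0.26  0.96 -3.82] M [-0.03 -0.01  0.06] w 0.0157
remain tool shift (fs) [ 0.306 -2.012  0.252] turn fs [0.0004 0.0002 0.0004]
```

View pics/s2.png

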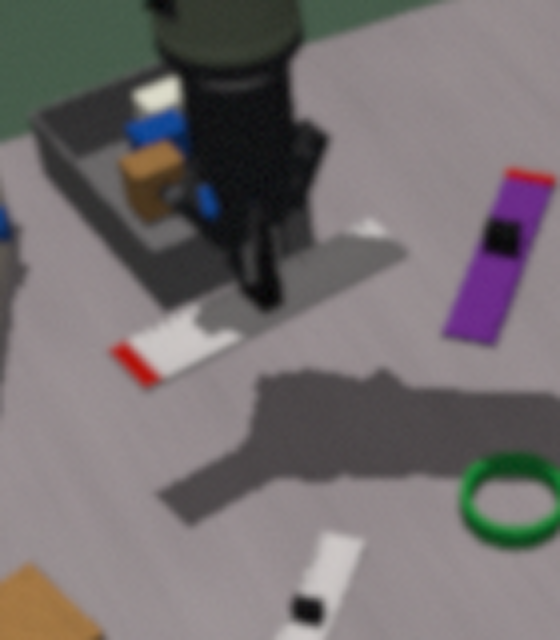

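```bash
python3 -m handwheel '[[0,0,0,0,0,-0.028],[0,0,0,0,0,-0.028],[0,0,0,0,0,-0.028],[0,0,0,0,0,-0.028],[0,0,0,0,0,-0.028],[0,0,0,0,0,-0.028],[0,0,0,0,0,-0.028],[0,0,0,0,0,-0.028]]'
python3 d.py 0.495 0.1776 0.17 3.1405
```

```text
clock: 10.38
position: [0.5, -0.285, 0.1736]
tool_rot: [3.141, -0.001, -3.138]
force: [1.0, 0.7, -2.1]
grip_width: 0.0159
clk 10.375 pos [ 0.5    -0.285   0.1736] rot [ 3.1411e+00 -1.0000e-03 -3.1378e+00] F [ 1.02  0.72 -2.13] M [-0.02  0.06  0.  ] w 0.0159
remain tool shift (fs) [ 0.129 18.506  0.153] turn fs [ 0.0001 -0.0002  0.0008]
```

```bash
python3 -m handwheel '[[0.06,1,0,0,0,0.0008],[0.06,1,0,0,0,0],[0,1,0,0,0,0],[0,1,0,0,0,0],[0,1,0,0,0,0],[0,1,0,0,0,0],[0,1,0,0,0,0],[0,1,0,0,0,0]]'
python3 -m handwheel '[[0,1,0,0,0,0],[0,1,0,0,0,0],[0,1,0,0,0,0],[0,1,0,0,0,0],[0,1,0,0,0,0],[0,1,0,0,0,0],[0,1,0,0,0,0],[0,1,0,0,0,0]]'
python3 -m handwheel '[[0,1,0,0,0,0],[0,0.8,0.2,0,0,0],[0,0.5,0.6,0,0,0],[0,0.2,0.8,0,0,0],[0,0,0,0,0,0]]'
python3 d.py 0.495 0.1776 0.10 3.1405
python3 - <<'E'
from workcell import bot
from h import *
for n in ("top","scene"):
    f=bot.grab_frame(n); pickle.dump(f,open(n+"3.pkl","wb"))
    if n=="top": crop(f,200,110,340,240,5,"pics/t3.png")
    else: crop(f,250,150,420,330,4,"pics/s3.png")
E
```

```text
clock: 11.38
position: [0.4982, -0.0843, 0.1738]
tool_rot: [3.142, -0.001, 3.135]
force: [0.4, -0.3, -2.2]
grip_width: 0.0157
clock: 12.38
position: [0.4996, 0.1155, 0.1737]
tool_rot: [-3.141, -0.001, 3.135]
force: [0.2, 0.1, -1.8]
grip_width: 0.0155
clock: 13.0
position: [0.4993, 0.1768, 0.1323]
tool_rot: [-3.14, -0.003, 3.135]
force: [-0.9, -1.1, -2.2]
grip_width: 0.016
clk 13.0 pos [0.4993 0.1768 0.1323] rot [-3.1401 -0.0032  3.135 ] F [-0.88 -1.09 -2.18] M [-0.01  0.04  0.03] w 0.016
remain tool shift (fs) [0.169 0.031 1.294] turn fs [-0.0002 -0.0005 -0.0009]
```

View pics/t3.png

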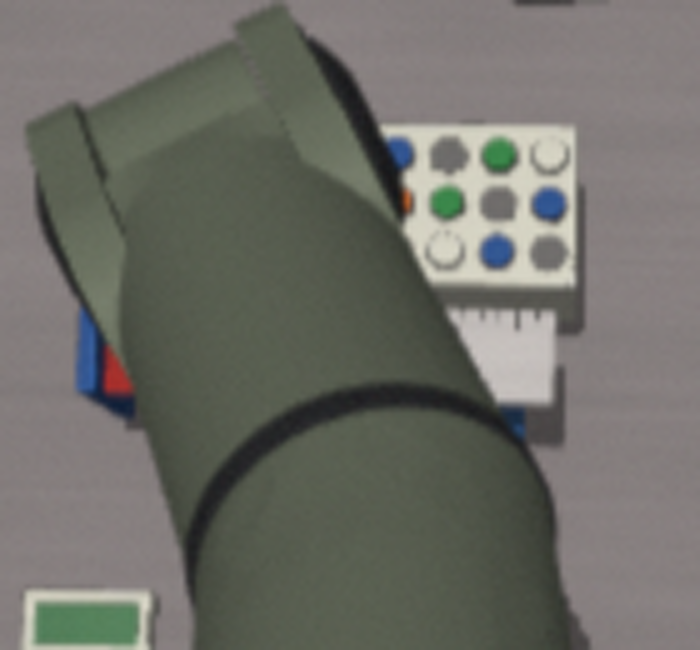

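View pics/s3.png

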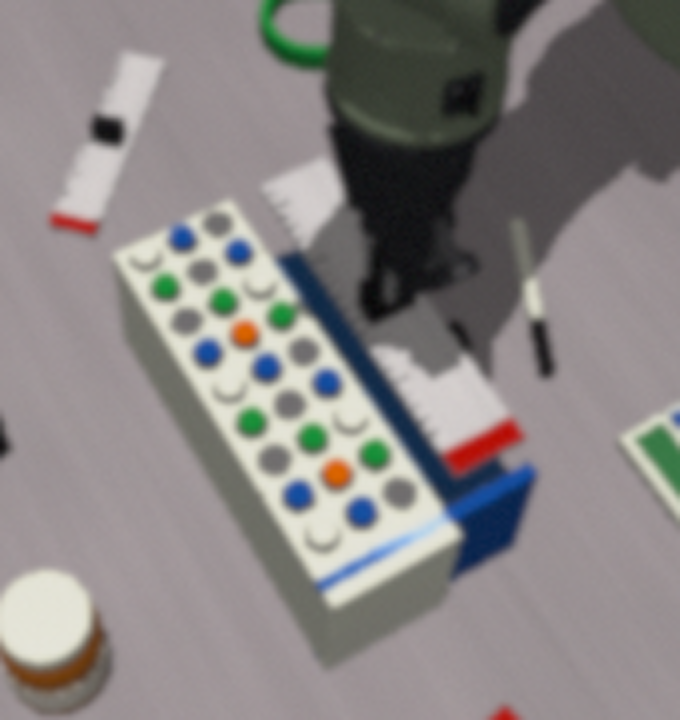

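```bash
cat > fit2.py <<'E'
from fit import *
print("-----")
t3=load("top3.pkl"); s3=load("scene3.pkl")
a=lambda x,y:(200+(x+.5)/5-.5,110+(y+.5)/5-.5); b=lambda x,y:(250+(x+.5)/4-.5,150+(y+.5)/4-.5)
Z=126.
o=[(t3,(25,-120,Z),a(556,311)),(t3,(-25,-120,Z),a(553,404)),(s3,(25,120,Z),b(448,471)),(s3,(-25,120,Z),b(521,425)),(s3,(25,-120,Z),b(265,187)),(s3,(-25,-120,Z),b(325,157))]
for oo in (o,o[2:]):
    p,r=fit(oo,[.5,.17,0]); print(p,np.degrees(p[2]),r.round(1).tolist())
E
python3 fit2.py | sed -n '/-----/,$p'
```

```text
-----
[ 0.49948395  0.17440461 -0.01791091] -1.0262194964708997 [[0.8, 0.5], [0.7, 0.2], [1.2, 0.1], [0.4, 2.5], [-1.4, -0.9], [-0.2, -0.6]]
[ 0.498844    0.17331306 -0.02196672] -1.258600517052896 [[1.0, -0.3], [0.3, 2.2], [-1.3, -1.4], [-0.1, -1.0]]
```

```bash
cat >> fit2.py <<'E'
def ov(f,fn,off,sc,models,name):
    x0,y0,x1,y1=off; im=cv2.resize(f["pixels"][y0:y1,x0:x1],None,fx=sc,fy=sc,interpolation=cv2.INTER_CUBIC)
    for p,pts,col in models:
        q=proj(f,T(p,pts)); q=((q-[x0,y0]+.5)*sc-.5)
        cv2.polylines(im,[np.round(q*16).astype(np.int32)],True,col,1,cv2.LINE_AA,4)
    cv2.imwrite(name,im)
rp=[(25,120,Z),(25,-120,Z),(-25,-120,Z),(-25,120,Z)]
rb=[(25,120,Z-6),(25,-120,Z-6),(-25,-120,Z-6),(-25,120,Z-6)]
rkp=[(0,-130,112),(0,130,112),(-62,130,112),(0,130,112),(90,130,112),(90,-130,112)]
m=[((.4993,.1768,-.0066),rp,(0,255,0)),((.4993,.1768,-.0066),rb,(0,160,255)),((.5397,.1776,-.001),rkp,(255,0,255))]
ov(s3,0,(300-50,180-30,400,310),5,m,"pics/ov_s3.png"); ov(t3,0,(200,110,340,220),5,m,"pics/ov_t3.png")
E
python3 fit2.py >/dev/null
```

```text
(no output)
```

View pics/ov_s3.png

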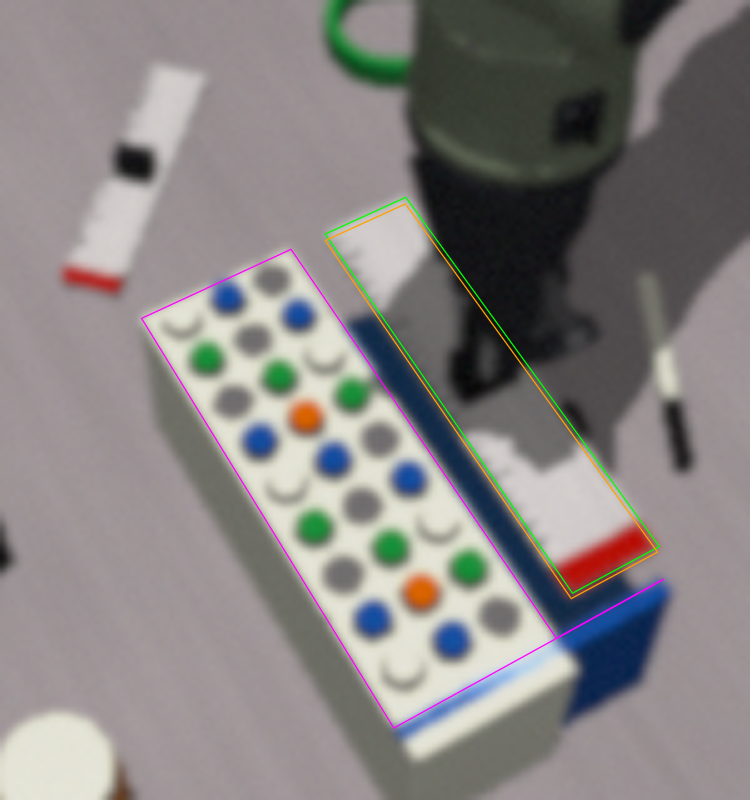

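View pics/ov_t3.png

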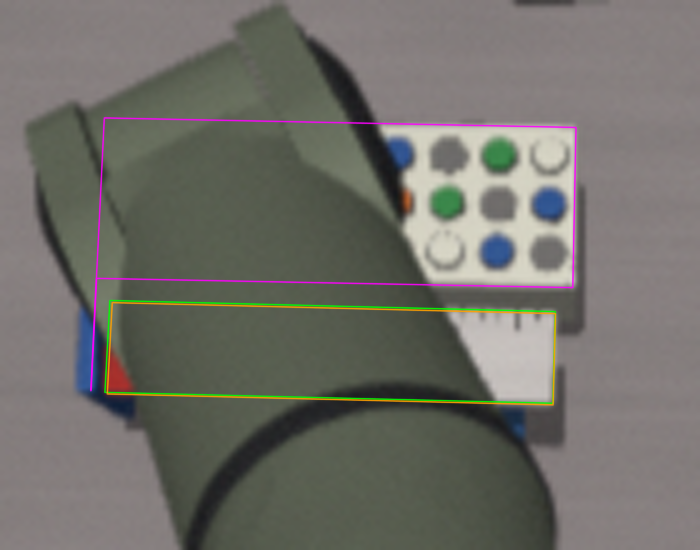

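```bash
python3 -m handwheel '[[0.05,0,0.5,-0.0002,-0.0005,-0.0009],[0,0,0.6,0,0,0],[0,0,0.5,0,0,0],[0,0,0.3,0,0,0],[0,0,0.15,0,0,0],[0,0,0,0,0,0]]'
python3 d.py 0.495 0.1776 0.0685 3.1405
```

```text
clock: 13.85
position: [0.4994, 0.1773, 0.0828]
tool_rot: [3.14, 0.003, 3.14]
force: [0.6, -0.7, -2.0]
grip_width: 0.0158
clk 13.85 pos [0.4994 0.1773 0.0828] rot [3.1405e+00 3.0000e-03 3.1403e+00] F [ 0.63 -0.66 -1.97] M [-0.03  0.01  0.03] w 0.0158
remain tool shift (fs) [0.176 0.009 0.573] turn fs [ 0.0002  0.0005 -0.    ]
```

```bash
python3 -m handwheel '[[0.05,0,0.08,0,0,0],[0,0,0.08,0,0,0],[0,0,0.06,0,0,0],[0,0,0.04,0,0,0],[0,0,0.04,0,0,0],[0,0,0,0,0,0]]'
python3 d.py 0.495 0.1776 0.0685 3.1405
python3 -m handwheel '[[0,0,0.04,0,0,0],[0,0,0.04,0,0,0]]'
```

```text
clock: 14.6
position: [0.4981, 0.1773, 0.0754]
tool_rot: [3.14, 0.003, 3.14]
force: [-0.4, 0.2, -2.5]
grip_width: 0.0161
clk 14.6 pos [0.4981 0.1773 0.0754] rot [3.1404e+00 3.0000e-03 3.1402e+00] F [-0.35  0.25 -2.51] M [ 0.05 -0.01 -0.02] w 0.0161
remain tool shift (fs) [0.126 0.011 0.274] turn fs [ 0.0002  0.0005 -0.    ]
clock: 14.85
position: [0.4982, 0.1774, 0.0734]
tool_rot: [3.14, 0.003, 3.14]
force: [0.2, -0.3, -2.3]
grip_width: 0.0159
```

```bash
for i in 1; do python3 -m handwheel '[[0,0,0.04,0,0,0],[0,0,0.04,0,0,0],[0,0,0,0,0,0]]'; python3 -m handwheel '[[0,0,0.03,0,0,0],[0,0,0.02,0,0,0],[0,0,0,0,0,0]]'; done
```

```text
clock: 15.22
position: [0.4983, 0.1774, 0.0723]
tool_rot: [3.14, 0.004, 3.14]
force: [-6.1, -2.8, 19.5]
grip_width: 0.0156
clock: 15.6
position: [0.4984, 0.1775, 0.0721]
tool_rot: [3.14, 0.004, 3.14]
force: [-13.4, -5.0, 43.3]
grip_width: 0.0161
```

```bash
python3 -m handwheel '[[0,0,-0.05,0,0,0],[0,0,-0.03,0,0,0],[0,0,0,0,0,0]]'; python3 d.py 0.495 0.1776 0.0685 3.1405
```

```text
clock: 15.98
position: [0.4982, 0.1774, 0.0725]
tool_rot: [3.14, 0.003, 3.14]
force: [-3.2, -0.8, 8.7]
grip_width: 0.0156
clk 15.975 pos [0.4982 0.1774 0.0725] rot [3.1403 0.0034 3.1403] F [-3.24 -0.83  8.66] M [-0.25  0.63  0.03] w 0.0156
remain tool shift (fs) [0.13  0.008 0.159] turn fs [ 0.0002  0.0005 -0.    ]
```

```bash
python3 -m handwheel '[[-0.1,0.05,-0.01,0,0,0],[-0.1,0.06,0,0,0,0],[-0.1,0.06,0,0,0,0],[-0.1,0.06,0,0,0,0],[-0.08,0.05,0,0,0,0],[0,0,0,0,0,0]]'; python3 d.py 0.5147 0.1876 0.0725 3.1405
python3 - <<'E'
from workcell import bot
from h import *
for n in ("scene",):
    f=bot.grab_frame(n); pickle.dump(f,open(n+"4.pkl","wb")); crop(f,290,180,410,300,6,"pics/s4.png")
E
```

```text
clock: 16.73
position: [0.5097, 0.1839, 0.0725]
tool_rot: [3.141, 0.002, 3.14]
force: [-5.1, -4.1, 8.7]
grip_width: 0.0161
clk 16.725 pos [0.5097 0.1839 0.0725] rot [3.1412e+00 2.0000e-03 3.1400e+00] F [-5.11 -4.05  8.74] M [-0.83  1.17 -0.06] w 0.0161
remain tool shift (fs) [-0.2    0.15   0.001] turn fs [ 0.0001  0.0003 -0.0001]
```

View pics/s4.png

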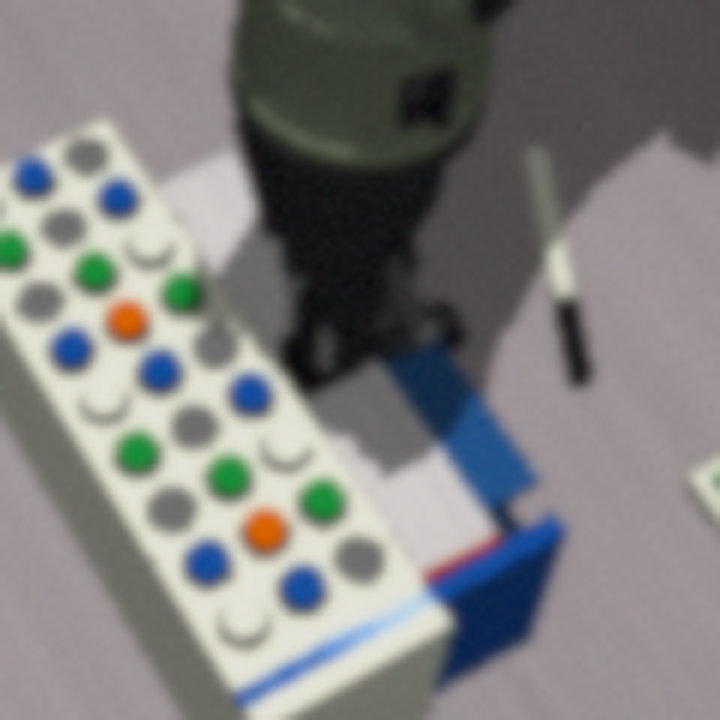

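```bash
python3 -m handwheel '[[0,0.04,0,0,0,0],[0,0.04,0,0,0,0],[0,0,0,0,0,0]]'; python3 -m handwheel '[[0,0.03,0,0,0,0],[0,0.03,0,0,0,0],[0,0,0,0,0,0]]'; python3 d.py 0.5147 0.1876 0.0725 3.1405
```

```text
clock: 17.15
position: [0.5102, 0.1857, 0.0725]
tool_rot: [3.141, 0.003, 3.14]
force: [-0.7, -4.4, 5.0]
grip_width: 0.0156
clock: 17.52
position: [0.5103, 0.186, 0.0725]
tool_rot: [-3.141, 0.003, 3.139]
force: [-1.3, -10.2, 7.2]
grip_width: 0.0159
clk 17.525 pos [0.5103 0.186  0.0725] rot [-3.1407e+00  2.8000e-03  3.1390e+00] F [ -1.3  -10.17   7.21] M [-2.33  0.27 -0.01] w 0.0159
remain tool shift (fs) [-0.175  0.064  0.001] turn fs [-0.0001  0.0004 -0.0002]
```

```bash
python3 -m handwheel '[[-0.05,0,0,0,0,0],[-0.05,0,0,0,0,0],[0,0,0,0,0,0]]'; python3 -m handwheel '[[-0.03,0,0,0,0,0],[-0.03,0,0,0,0,0],[0,0,0,0,0,0]]'; python3 d.py 0.5147 0.1876 0.0725 3.1405
```

```text
clock: 17.9
position: [0.5116, 0.1861, 0.0724]
tool_rot: [-3.14, 0.001, 3.139]
force: [-8.5, -10.0, 13.8]
grip_width: 0.016
clock: 18.27
position: [0.512, 0.1861, 0.0725]
tool_rot: [-3.14, -0.001, 3.14]
force: [-16.4, -9.2, 21.7]
grip_width: 0.016
clk 18.275 pos [0.512  0.1861 0.0725] rot [-3.1399e+00 -1.3000e-03  3.1397e+00] F [-16.43  -9.25  21.71] M [-2.23  3.76  0.08] w 0.016
remain tool shift (fs) [-0.109  0.06  -0.001] turn fs [-0.0003 -0.0002 -0.0001]
```

```bash
python3 - <<'E'
from workcell import bot
from h import *
for n in ("top","scene"):
    f=bot.grab_frame(n); pickle.dump(f,open(n+"5.pkl","wb"))
E
cat > ov5.py <<'E'
from fit2 import *
t5=load("top5.pkl"); s5=load("scene5.pkl")
Z=66.; P=(.5147,.1876,-.001)
rp=[(25,120,Z),(25,-120,Z),(-25,-120,Z),(-25,120,Z)]
m=[(P,rp,(0,255,0)),((.512,.186,-.0015),rp,(0,160,255))]
ov(s5,0,(290,180,400,300),6,m,"pics/ov_s5.png"); ov(t5,0,(200,120,320,220),6,m,"pics/ov_t5.png"); ov(t5,0,(200,120,320,220),6,[],"pics/t5.png")
E
python3 ov5.py>/dev/null
```

View pics/ov_s5.png

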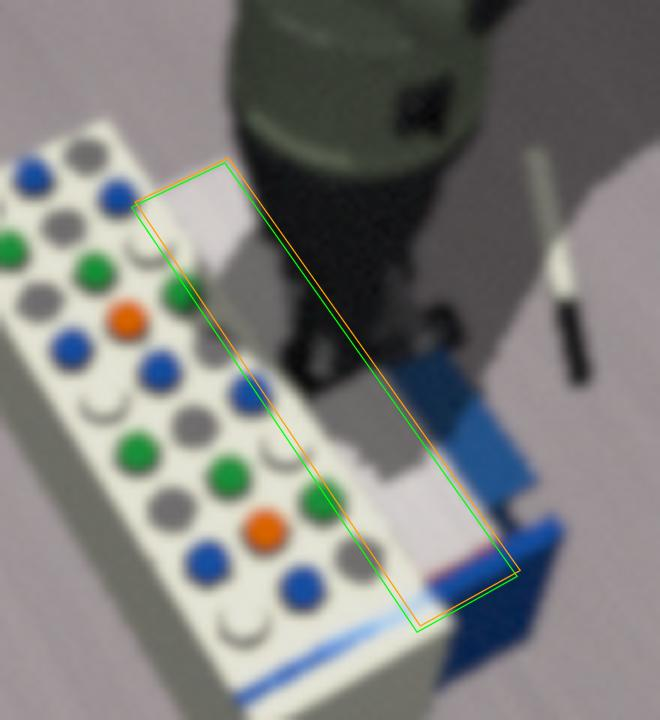

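View pics/ov_t5.png

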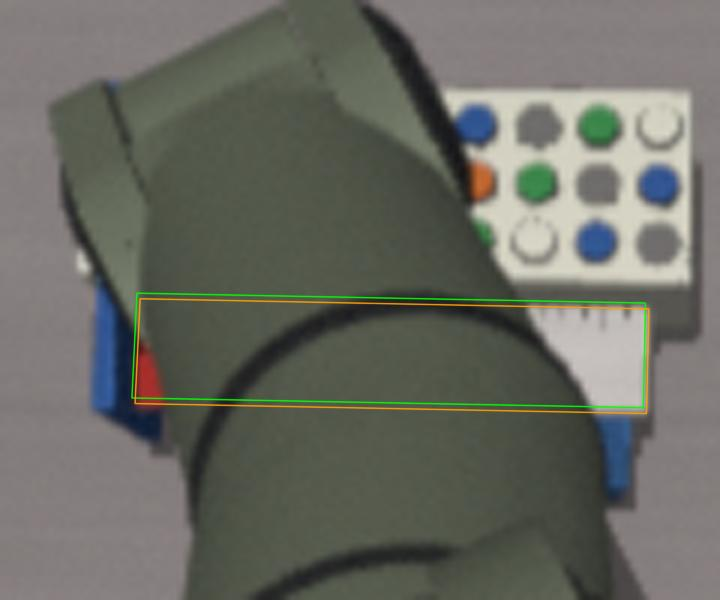

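View pics/t5.png

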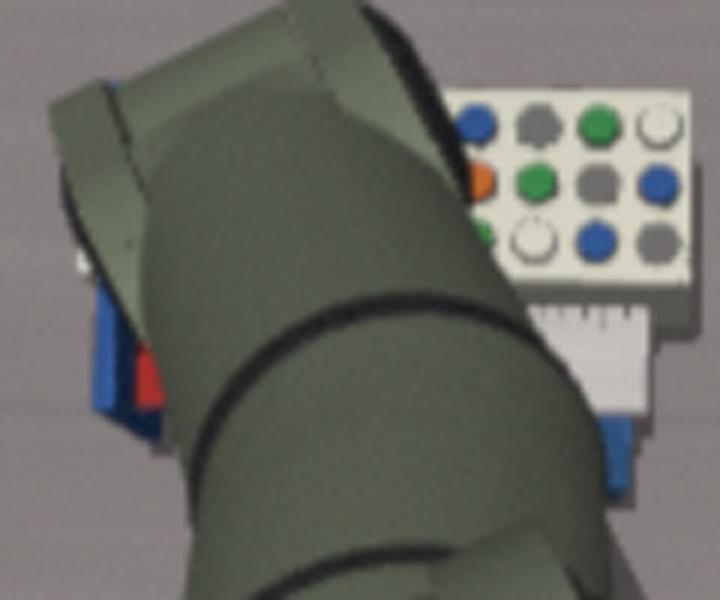

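```bash
python3 -m handwheel '[[0,0,-0.03,0,0,0],[0,0,0,0,0,0]]';  python3 d.py 0.5147 0.1876 0.0725 3.1405; python3 -m handwheel '[[-0.03,0,0,0,0,0],[-0.02,0,0,0,0,0],[0,0,0,0,0,0]]'; python3 d.py 0.5147 0.1876 0.0725 3.1405
```

```text
clock: 18.62
position: [0.5133, 0.186, 0.0729]
tool_rot: [-3.14, 0.001, 3.139]
force: [-4.8, -9.9, 3.2]
grip_width: 0.016
clk 18.625 pos [0.5133 0.186  0.0729] rot [-3.1403e+00  1.0000e-03  3.1395e+00] F [-4.8  -9.86  3.16] M [-2.08  1.15  0.18] w 0.016
remain tool shift (fs) [-0.055  0.066  0.015] turn fs [-0.0002  0.0002 -0.0002]
clock: 19.0
position: [0.5139, 0.186, 0.073]
tool_rot: [-3.14, -0.0, 3.14]
force: [-9.9, -10.3, 12.7]
grip_width: 0.016
clk 19.0 pos [0.5139 0.186  0.073 ] rot [-3.1400e+00 -2.0000e-04  3.1396e+00] F [ -9.89 -10.32  12.74] M [-2.21  2.37  0.16] w 0.016
remain tool shift (fs) [-0.032  0.064  0.02 ] turn fs [-0.0002 -0.     -0.0001]
```

```bash
python3 -m handwheel '[[0,0,-0.02,0,0,0],[0,0,0,0,0,0]]';  python3 -m handwheel '[[-0.03,0,-0.01,0,0,0],[0,0,0,0,0,0]]'; python3 d.py 0.5147 0.1876 0.0725 3.1405;python3 -m handwheel '[[-0.03,0,-0.01,0,0,0],[0,0,0,0,0,0]]'; python3 d.py 0.5147 0.1876 0.0725 3.1405
```

```text
clock: 19.25
position: [0.5143, 0.1859, 0.0732]
tool_rot: [-3.14, 0.0, 3.14]
force: [-4.4, -10.0, 3.1]
grip_width: 0.0155
clock: 19.5
position: [0.5148, 0.1859, 0.0735]
tool_rot: [-3.14, 0.0, 3.14]
force: [-7.1, -8.6, 4.5]
grip_width: 0.0153
clk 19.5 pos [0.5148 0.1859 0.0735] rot [-3.14    0.      3.1396] F [-7.09 -8.58  4.5 ] M [-2.08  1.7   0.15] w 0.0153
remain tool shift (fs) [0.005 0.066 0.04 ] turn fs [-0.0002  0.     -0.0001]
clock: 19.75
position: [0.5153, 0.1859, 0.0737]
tool_rot: [-3.14, -0.0, 3.14]
force: [-8.3, -8.9, 6.3]
grip_width: 0.0158
clk 19.75 pos [0.5153 0.1859 0.0737] rot [-3.1399e+00 -5.0000e-04  3.1397e+00] F [-8.26 -8.94  6.33] M [-2.11  2.1   0.14] w 0.0158
remain tool shift (fs) [0.024 0.067 0.048] turn fs [-0.0003 -0.0001 -0.0001]
```

```bash
python3 - <<'E'
from workcell import bot
from h import *
for n in ("top","scene"):
    f=bot.grab_frame(n); pickle.dump(f,open(n+"5.pkl","wb"))
E
sed -i 's/Z=66\./Z=67./' ov5.py; python3 ov5.py>/dev/null
```

```text
(no output)
```

View pics/ov_s5.png

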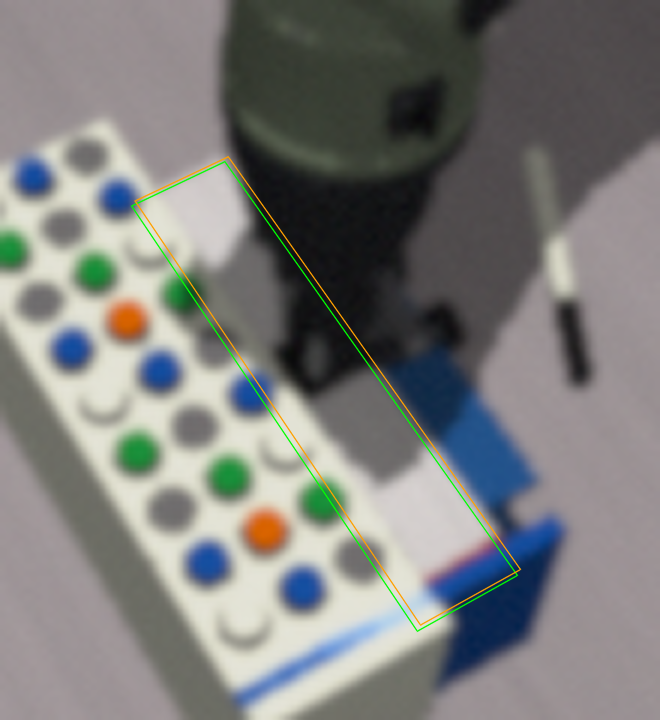

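View pics/ov_t5.png

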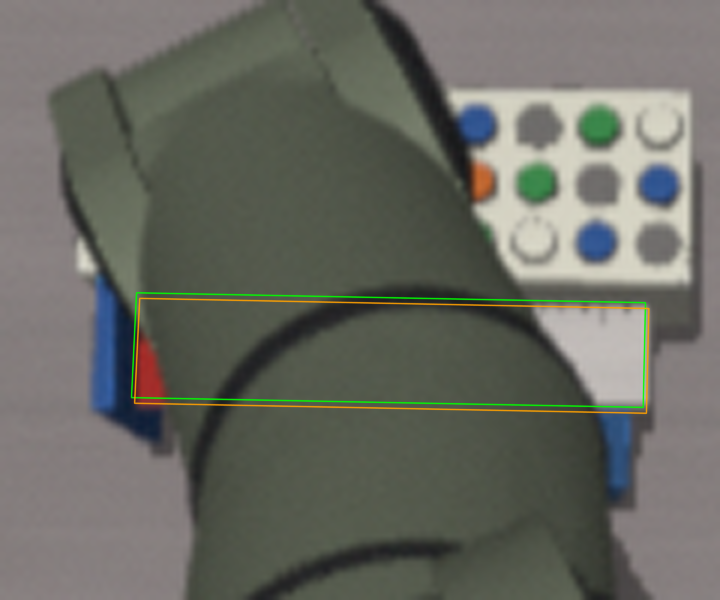

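Run:
```python
from h import *
import pickle
f=load("top5.pkl"); crop(f,285,160,318,206,16,"pics/z5.png")
g=load("scene5.pkl"); crop(g,345,230,390,285,12,"pics/z5s.png")
```

```text
(no output)
```

View pics/z5.png

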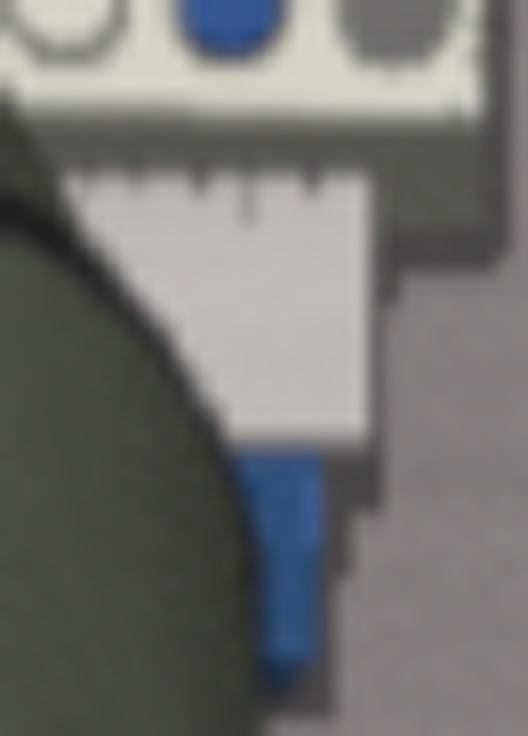

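View pics/z5s.png

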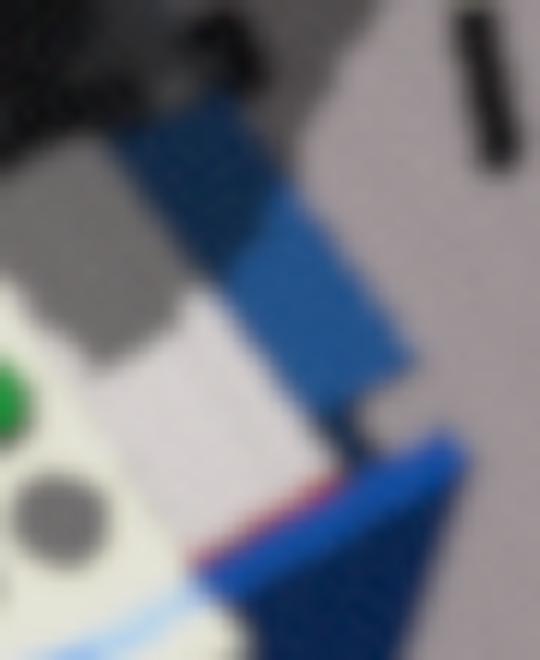

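```bash
python3 - <<'E'
from h import *
f=load("top5.pkl")
for z in (.064,.066,.068):
    print(z,"front",atz(f,(285+(300+.5)/16-.5,160+(170.5)/16-.5),z)[:2].round(4),"back",atz(f,(285+(300.5)/16-.5,160+443.5/16-.5),z)[:2].round(4), "end",atz(f,(285+374.5/16-.5,160+300/16-.5),z)[:2].round(4))
print("face",atz(f,(285+(450.5)/16-.5,160+117.5/16-.5),.112))
# top3 comparisons
E
python3 d.py 0.5147 0.1876 0.0725 3.1405
```

```text
0.064 front [0.5393 0.0784] back [0.4903 0.0774] end [0.5163 0.0648]
0.066 front [0.539  0.0784] back [0.49   0.0773] end [0.5159 0.0648]
0.068 front [0.5386 0.0783] back [0.4897 0.0772] end [0.5156 0.0647]
face [0.54001714 0.0514527  0.112     ]
clk 19.85 pos [0.5153 0.1859 0.0737] rot [-3.1399e+00 -4.0000e-04  3.1397e+00] F [-8.72 -9.15  6.18] M [-2.16  2.04  0.2 ] w 0.0154
remain tool shift (fs) [0.025 0.066 0.049] turn fs [-0.0003 -0.0001 -0.0001]
```

```bash
python3 -m handwheel '[[0,-0.04,-0.01,0,0,0],[0,0,0,0,0,0]]';  python3 d.py 0.5147 0.1876 0.0725 3.1405; python3 -m handwheel '[[-0.04,0,-0.01,0,0,0],[0,0,0,0,0,0]]'; python3 d.py 0.5147 0.1876 0.0725 3.1405
```

```text
clock: 20.1
position: [0.516, 0.1861, 0.0741]
tool_rot: [-3.142, 0.001, 3.14]
force: [-5.1, -4.8, -0.2]
grip_width: 0.0161
clk 20.1 pos [0.516  0.1861 0.0741] rot [-3.1416e+00  1.2000e-03  3.1400e+00] F [-5.08 -4.76 -0.2 ] M [-0.99  1.17  0.1 ] w 0.0161
remain tool shift (fs) [0.054 0.062 0.062] turn fs [-0.      0.0002 -0.0001]
clock: 20.35
position: [0.5165, 0.1861, 0.0742]
tool_rot: [-3.141, 0.0, 3.14]
force: [-9.1, -3.9, 2.3]
grip_width: 0.016
clk 20.35 pos [0.5165 0.1861 0.0742] rot [-3.1413e+00  2.0000e-04  3.1402e+00] F [-9.07 -3.93  2.28] M [-0.91  1.87  0.01] w 0.016
remain tool shift (fs) [0.074 0.062 0.069] turn fs [-0.0001  0.     -0.    ]
```

```bash
python3 -m handwheel '[[0.04,0,0.02,0,0,0],[0.02,0,0.03,0,0,0],[0,0,0,0,0,0]]';  python3 d.py 0.5147 0.1876 0.0725 3.1405
```

```text
clock: 20.72
position: [0.5159, 0.186, 0.0733]
tool_rot: [-3.142, 0.002, 3.14]
force: [-4.5, -5.5, 3.5]
grip_width: 0.0155
clk 20.725 pos [0.5159 0.186  0.0733] rot [-3.1416e+00  1.8000e-03  3.1400e+00] F [-4.5  -5.49  3.5 ] M [-1.15  1.02  0.05] w 0.0155
remain tool shift (fs) [0.047 0.063 0.031] turn fs [-0.      0.0003 -0.0001]
```

```bash
python3 -m handwheel '[[0.02,0,0.02,0,0,0],[0.0,0,0.02,0,0,0],[0,0,0,0,0,0]]';  python3 d.py 0.5147 0.1876 0.0725 3.1405
python3 - <<'E'
from workcell import bot
from h import *
for n in ("top","scene"):
    f=bot.grab_frame(n); pickle.dump(f,open(n+"5.pkl","wb"))
f=load("top5.pkl"); crop(f,285,160,318,206,16,"pics/z6.png")
E
```

```text
clock: 21.1
position: [0.5155, 0.1861, 0.0728]
tool_rot: [3.141, 0.002, 3.14]
force: [-7.9, -7.1, 14.4]
grip_width: 0.0155
clk 21.1 pos [0.5155 0.1861 0.0728] rot [3.1415e+00 2.2000e-03 3.1399e+00] F [-7.86 -7.09 14.42] M [-1.37  1.73  0.13] w 0.0155
remain tool shift (fs) [0.031 0.061 0.012] turn fs [ 0.      0.0003 -0.0001]
```

View pics/z6.png

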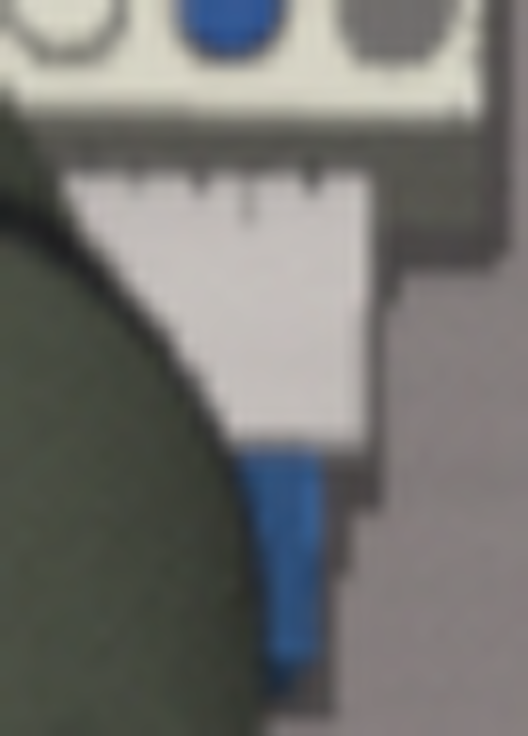

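```bash
python3 -m handwheel '[[0,0,0.03,0,0,0],[0,0,0,0,0,0]]';  python3 d.py 0.5147 0.1876 0.0725 3.1405; python3 -m handwheel '[[-0.03,0,0,0,0,0],[-0.03,0,0,0,0,0],[0,0,0,0,0,0]]';  python3 d.py 0.5147 0.1876 0.0725 3.1405
```

```text
clock: 21.45
position: [0.5153, 0.1861, 0.0725]
tool_rot: [3.142, 0.002, 3.14]
force: [-11.8, -7.2, 25.3]
grip_width: 0.0158
clk 21.45 pos [0.5153 0.1861 0.0725] rot [3.1415e+00 1.9000e-03 3.1399e+00] F [-11.85  -7.16  25.3 ] M [-1.68  2.78  0.08] w 0.0158
remain tool shift (fs) [ 0.022  0.061 -0.001] turn fs [ 0.      0.0003 -0.0001]
clock: 21.82
position: [0.5155, 0.1861, 0.0725]
tool_rot: [-3.141, -0.0, 3.14]
force: [-20.6, -7.6, 33.7]
grip_width: 0.0157
clk 21.825 pos [0.5155 0.1861 0.0725] rot [-3.1412e+00 -4.0000e-04  3.1403e+00] F [-20.62  -7.63  33.72] M [-1.68  4.72  0.1 ] w 0.0157
remain tool shift (fs) [ 0.032  0.061 -0.001] turn fs [-0.0001 -0.0001 -0.    ]
```

```bash
python3 -m handwheel '[[0,0,-0.02,0,0,0],[0,0,0,0,0,0],[0,0,0,0,0,0]]';  python3 d.py 0.5147 0.1876 0.0725 3.1405; python3 -m handwheel '[[0,0,-0.02,0,0,0],[0,0,0,0,0,0],[0,0,0,0,0,0]]';  python3 d.py 0.5147 0.1876 0.0725 3.1405
```

```text
clock: 22.2
position: [0.5156, 0.186, 0.0726]
tool_rot: [-3.141, -0.0, 3.14]
force: [-17.2, -6.3, 25.5]
grip_width: 0.016
clk 22.2 pos [0.5156 0.186  0.0726] rot [-3.1411e+00 -3.0000e-04  3.1402e+00] F [-17.16  -6.31  25.47] M [-1.5   4.02  0.11] w 0.016
remain tool shift (fs) [0.034 0.062 0.004] turn fs [-0.0001 -0.     -0.    ]
clock: 22.58
position: [0.5157, 0.1861, 0.0728]
tool_rot: [-3.141, -0.0, 3.14]
force: [-15.4, -6.2, 17.6]
grip_width: 0.0154
clk 22.575 pos [0.5157 0.1861 0.0728] rot [-3.1412e+00 -2.0000e-04  3.1403e+00] F [-15.35  -6.22  17.64] M [-1.3   3.36  0.05] w 0.0154
remain tool shift (fs) [0.039 0.061 0.012] turn fs [-0.0001 -0.     -0.    ]
```

```bash
python3 -m handwheel '[[0.01,0,-0.02,0,0,0],[0,0,0,0,0,0],[0,0,0,0,0,0]]';  python3 d.py 0.5147 0.1876 0.0725 3.1405
python3 - <<'E'
from workcell import bot
from h import *
for n in ("top","scene"):
    f=bot.grab_frame(n); pickle.dump(f,open(n+"7.pkl","wb"))
f=load("top7.pkl"); crop(f,285,160,318,206,16,"pics/z7.png")
E
```

```text
clock: 22.95
position: [0.5157, 0.186, 0.073]
tool_rot: [-3.141, 0.0, 3.14]
force: [-10.9, -5.6, 8.6]
grip_width: 0.0157
clk 22.95 pos [0.5157 0.186  0.073 ] rot [-3.1412e+00  2.0000e-04  3.1402e+00] F [-10.87  -5.65   8.61] M [-1.12  2.38  0.04] w 0.0157
remain tool shift (fs) [0.04  0.063 0.019] turn fs [-0.0001  0.     -0.    ]
```

View pics/z7.png

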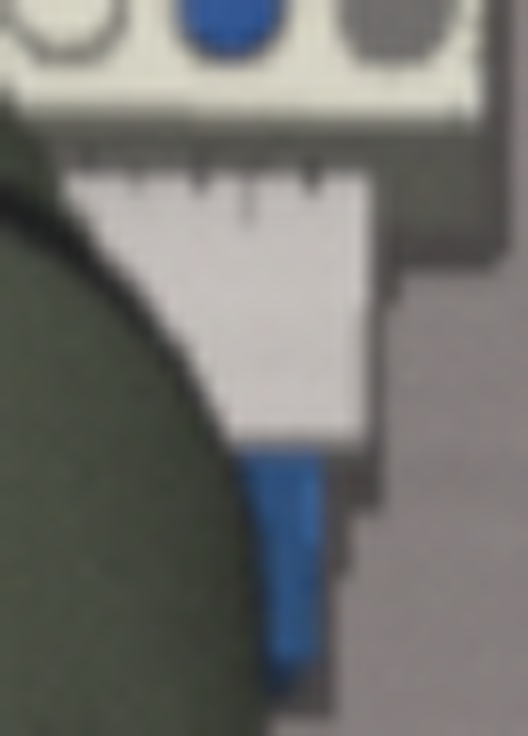

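```bash
python3 -m handwheel '[[-0.04,0,0.01,0,0,0],[-0.04,0,0,0,0,0],[0,0,0,0,0,0],[0,0,0,0,0,0]]';  python3 d.py 0.5147 0.1876 0.0725 3.1405; python3 -m handwheel '[[-0.04,0,0,0,0,0],[0,0,0,0,0,0],[0,0,0,0,0,0],[0,0,0,0,0,0]]';  python3 d.py 0.5147 0.1876 0.0725 3.1405
```

```text
clock: 23.55
position: [0.516, 0.186, 0.0729]
tool_rot: [-3.141, -0.003, 3.141]
force: [-23.1, -6.0, 24.0]
grip_width: 0.0157
clk 23.55 pos [0.516  0.186  0.0729] rot [-3.1406e+00 -2.7000e-03  3.1406e+00] F [-23.1   -5.99  23.98] M [-1.31  5.29  0.07] w 0.0157
remain tool shift (fs) [0.053 0.062 0.016] turn fs [-0.0002 -0.0004  0.    ]
clock: 24.05
position: [0.5162, 0.186, 0.0729]
tool_rot: [-3.14, -0.004, 3.141]
force: [-28.7, -6.3, 29.2]
grip_width: 0.0155
clk 24.05 pos [0.5162 0.186  0.0729] rot [-3.1403 -0.0041  3.1408] F [-28.73  -6.34  29.24] M [-1.27  6.5   0.1 ] w 0.0155
remain tool shift (fs) [0.061 0.063 0.017] turn fs [-0.0002 -0.0007  0.0001]
```

```bash
python3 -m handwheel '[[0.05,-0.02,0,0,0,0],[0.04,-0.01,0,0,0,0],[0.03,0,0,0,0,0],[0,0,0,0,0,0]]';  python3 d.py 0.5147 0.1876 0.0725 3.1405
```

```text
clock: 24.55
position: [0.516, 0.186, 0.0731]
tool_rot: [3.141, 0.001, 3.141]
force: [-10.6, -2.4, 12.8]
grip_width: 0.0164
clk 24.55 pos [0.516  0.186  0.0731] rot [3.1410e+00 1.0000e-03 3.1406e+00] F [-10.63  -2.42  12.77] M [-0.5   2.5   0.05] w 0.0164
remain tool shift (fs) [0.05  0.064 0.023] turn fs [0.0001 0.0002 0.    ]
```

```bash
python3 -m handwheel '[[0.03,0,0,0,0,0],[0.02,0,0,0,0,0],[0,0,0,0,0,0]]';  python3 d.py 0.5147 0.1876 0.0725 3.1405
python3 -m handwheel '[[0,0,0,0,0,0],[0,0,0,0,0,0],[0,0,0,0,0,0],[0,0,0,0,0,0]]' -0.3; python3 d.py 0.5147 0.1876 0.0725 3.1405
```

```text
clock: 24.92
position: [0.5156, 0.186, 0.073]
tool_rot: [3.141, 0.003, 3.14]
force: [-5.2, -2.2, 6.5]
grip_width: 0.0157
clk 24.925 pos [0.5156 0.186  0.073 ] rot [3.1406e+00 2.5000e-03 3.1404e+00] F [-5.24 -2.19  6.45] M [-0.42  1.19  0.06] w 0.0157
remain tool shift (fs) [0.036 0.063 0.02 ] turn fs [ 0.0002  0.0004 -0.    ]
clock: 25.42
position: [0.516, 0.1862, 0.073]
tool_rot: [3.14, 0.003, 3.14]
force: [0.1, 0.6, 0.5]
grip_width: 0.0556
clk 25.425 pos [0.516  0.1862 0.073 ] rot [3.1403 0.0033 3.1403] F [0.08 0.6  0.48] M [0.01 0.06 0.03] w 0.0556
remain tool shift (fs) [0.053 0.057 0.02 ] turn fs [ 0.0002  0.0005 -0.    ]
```

```bash
python3 -m handwheel '[[0,0,-0.3,0,0,0],[0,0,-0.7,0,0,0],[0,0,-0.8,0,0,0],[0.5,0,0,0,0,0],[0.8,0,0,0,0,0],[0.7,0,0,0,0,0],[0.13,0,0,0,0,0],[0,0,0,0,0,0]]'
python3 -m handwheel '[[0,0,0.5,0,0,0],[0,0,0.5,0,0,0],[0,0,0,0,0,0]]' 1 20; python3 d.py 0.466 0.1862 0.0635 3.1405
python3 - <<'E'
from workcell import bot
from h import *
for n in ("top","scene"):
    f=bot.grab_frame(n); pickle.dump(f,open(n+"8.pkl","wb"))
f=load("top8.pkl"); crop(f,205,120,325,215,6,"pics/t8.png")
f=load("scene8.pkl"); crop(f,290,180,410,300,6,"pics/s8.png")
E
```

```text
clock: 26.42
position: [0.4627, 0.1862, 0.118]
tool_rot: [3.14, 0.004, 3.14]
force: [0.8, 0.3, -0.3]
grip_width: 0.0556
clock: 26.8
position: [0.462, 0.1857, 0.0914]
tool_rot: [3.141, 0.001, 3.14]
force: [-0.2, 0.5, 0.2]
grip_width: 0.0013
clk 26.8 pos [0.462  0.1857 0.0914] rot [3.1415e+00 1.0000e-03 3.1402e+00] F [-0.19  0.53  0.21] M [-0.03  0.02  0.04] w 0.0013
remain tool shift (fs) [-0.159  0.019  1.117] turn fs [ 0.      0.0002 -0.    ]
```

View pics/t8.png

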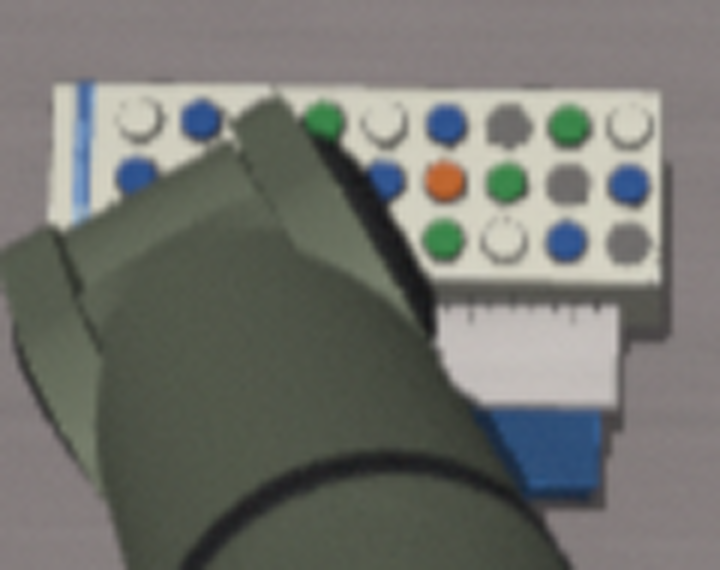

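View pics/s8.png

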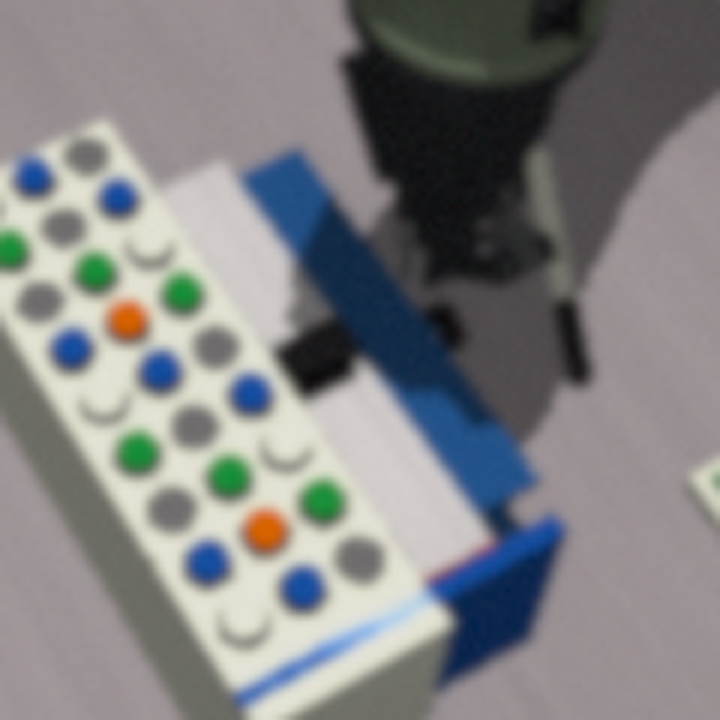

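```bash
python3 -m handwheel '[[0,0.02,0.4,0,0,0],[0,0,0.4,0,0,0],[0,0,0.15,0,0,0],[0,0,0.08,0,0,0],[0,0,0,0,0,0]]'; python3 d.py 0.474 0.1862 0.0635 3.1405
python3 -m handwheel '[[-0.15,0,0.04,0,0,0],[-0.15,0,0,0,0,0],[-0.1,0,0,0,0,0],[0,0,0,0,0,0]]'; python3 d.py 0.479 0.1862 0.0635 3.1405
```

```text
clock: 27.52
position: [0.4627, 0.1867, 0.0671]
tool_rot: [3.14, 0.003, 3.14]
force: [-0.1, 0.2, -0.1]
grip_width: 0.0002
clk 27.525 pos [0.4627 0.1867 0.0671] rot [3.1404e+00 3.1000e-03 3.1403e+00] F [-0.1   0.2  -0.11] M [-0.   -0.01 -0.03] w 0.0002
remain tool shift (fs) [-0.452 -0.018  0.145] turn fs [ 0.0002  0.0005 -0.    ]
clock: 28.02
position: [0.4729, 0.1866, 0.0661]
tool_rot: [3.14, 0.003, 3.14]
force: [0.3, 0.3, -0.5]
grip_width: -0.0
clk 28.025 pos [0.4729 0.1866 0.0661] rot [3.1403 0.0033 3.1401] F [ 0.26  0.32 -0.49] M [0.02 0.   0.03] w -0.0
remain tool shift (fs) [-0.243 -0.017  0.106] turn fs [ 0.0002  0.0005 -0.0001]
```

```bash
python3 -m handwheel '[[0,0,0.06,0,0,0],[0,0,0.04,0,0,0],[0,0,0,0,0,0]]'; python3 -m handwheel '[[-0.1,0,0,0,0,0],[-0.08,0,0,0,0,0],[0,0,0,0,0,0]]'; python3 d.py 0.479 0.1862 0.0635 3.1405
```

```text
clock: 28.4
position: [0.4726, 0.1867, 0.0635]
tool_rot: [3.14, 0.003, 3.14]
force: [0.7, -0.7, 1.4]
grip_width: 0.0002
clock: 28.78
position: [0.4774, 0.1866, 0.0636]
tool_rot: [3.14, 0.003, 3.14]
force: [0.2, -0.3, -1.1]
grip_width: 0.0003
clk 28.775 pos [0.4774 0.1866 0.0636] rot [3.1403 0.0032 3.1401] F [ 0.23 -0.28 -1.06] M [ 0.   -0.02 -0.01] w 0.0003
remain tool shift (fs) [-0.065 -0.017  0.006] turn fs [ 0.0002  0.0005 -0.0001]
```

```bash
python3 -m handwheel '[[-0.06,0,0,0,0,0],[-0.04,0,0,0,0,0],[0,0,0,0,0,0]]'; python3 -m handwheel '[[-0.04,0,0,0,0,0],[-0.04,0,0,0,0,0],[0,0,0,0,0,0]]'; python3 d.py 0.479 0.1862 0.0635 3.1405
```

```text
clock: 29.15
position: [0.4798, 0.1866, 0.0637]
tool_rot: [3.14, 0.003, 3.14]
force: [0.5, 0.3, 0.2]
grip_width: 0.0002
clock: 29.52
position: [0.4818, 0.1867, 0.0637]
tool_rot: [3.14, 0.003, 3.14]
force: [-0.1, 0.2, -0.4]
grip_width: 0.0
clk 29.525 pos [0.4818 0.1867 0.0637] rot [3.1403 0.0032 3.1403] F [-0.09  0.24 -0.43] M [-0.   -0.01  0.04] w 0.0
remain tool shift (fs) [ 0.11  -0.019  0.006] turn fs [ 0.0002  0.0005 -0.    ]
```

```bash
python3 -m handwheel '[[-0.05,0,0,0,0,0],[-0.05,0,0,0,0,0],[0,0,0,0,0,0]]'; python3 -m handwheel '[[-0.04,0,0,0,0,0],[-0.04,0,0,0,0,0]]'; python3 d.py 0.479 0.1862 0.0635 3.1405
```

```text
clock: 29.9
position: [0.4843, 0.1866, 0.0636]
tool_rot: [3.14, 0.003, 3.14]
force: [-0.3, 0.5, -0.0]
grip_width: -0.0001
clock: 30.15
position: [0.4862, 0.1867, 0.0637]
tool_rot: [3.14, 0.003, 3.14]
force: [-0.4, -0.7, 0.3]
grip_width: -0.0001
clk 30.15 pos [0.4862 0.1867 0.0637] rot [3.1404e+00 3.1000e-03 3.1404e+00] F [-0.36 -0.71  0.31] M [ 0.02  0.07 -0.03] w -0.0001
remain tool shift (fs) [ 0.29  -0.019  0.006] turn fs [ 0.0002  0.0005 -0.    ]
```

Run:
```python
from workcell import bot
from h import *
f=bot.grab_frame("scene"); pickle.dump(f,open("scene9.pkl","wb")); crop(f,300,180,390,280,8,"pics/s9.png")
```

```text
(no output)
```

View pics/s9.png

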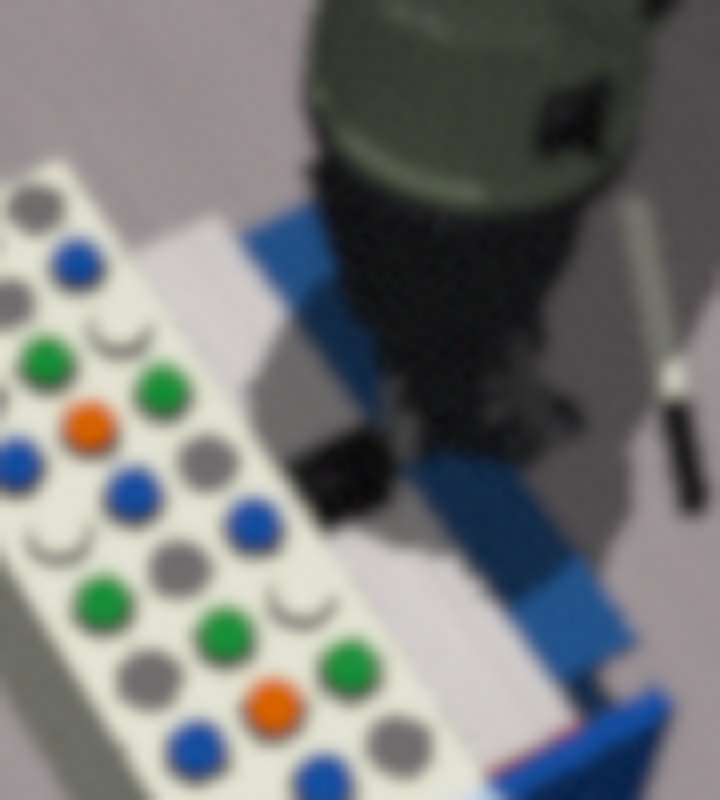

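```bash
python3 -m handwheel '[[-0.04,0,0,0,0,0],[-0.04,0,0,0,0,0]]'; python3 -m handwheel '[[-0.04,0,0,0,0,0],[-0.04,0,0,0,0,0]]'; python3 d.py 0.479 0.1862 0.0635 3.1405
```

```text
clock: 30.45
position: [0.4878, 0.1866, 0.0636]
tool_rot: [3.141, 0.002, 3.14]
force: [-7.1, 0.0, 4.8]
grip_width: 0.0
clock: 30.7
position: [0.4879, 0.1866, 0.0635]
tool_rot: [3.141, -0.001, 3.141]
force: [-19.8, -0.0, 16.9]
grip_width: 0.0001
clk 30.7 pos [0.4879 0.1866 0.0635] rot [ 3.1414e+00 -1.1000e-03  3.1410e+00] F [-19.77  -0.05  16.9 ] M [0.08 4.07 0.01] w 0.0001
remain tool shift (fs) [ 0.355 -0.017  0.001] turn fs [ 0.     -0.0002  0.0001]
```

```bash
python3 -m handwheel '[[0,0,0,0,0,0],[0,0,0,0,0,0],[0.05,0,-0.01,0,0,0],[0.05,0,-0.01,0,0,0],[0.03,0,-0.01,0,0,0],[0,0,0,0,0,0]]'; python3 d.py 0.479 0.1862 0.0635 3.1405
```

```text
clock: 31.45
position: [0.4871, 0.1866, 0.0645]
tool_rot: [3.14, 0.004, 3.14]
force: [-0.5, -0.0, 0.8]
grip_width: -0.0004
clk 31.45 pos [0.4871 0.1866 0.0645] rot [3.1403 0.0035 3.1402] F [-0.52 -0.05  0.76] M [-0.04 -0.01 -0.05] w -0.0004
remain tool shift (fs) [ 0.326 -0.018  0.038] turn fs [ 0.0002  0.0006 -0.    ]
```

Free of contact; back off and up.

```bash
python3 -m handwheel '[[0.2,0,-0.1,0,0,0],[0.4,0,-0.3,0,0,0],[0.4,0,-0.8,0,0,0],[0.5,0,-1,0,0,0],[0.5,-1,-1,0,0,0],[0,-1,-1,0,0,0],[0,-1,-0.5,0,0,0],[0,-1,0,0,0,0]]'
python3 -m handwheel '[[0,-1,0,0,0,0],[0,-1,0,0,0,0],[0,-1,0,0,0,0],[0,-1,0,0,0,0],[0,-1,0,0,0,0],[0,-1,0,0,0,0],[0,-1,0,0,0,0],[0,-1,0,0,0,0]]'
python3 -m handwheel '[[0,-0.5,0,0,0,0],[0,0,0,0,0,0]]'
python3 - <<'E'
from workcell import bot
from h import *
for n in ("top","scene"):
    f=bot.grab_frame(n); pickle.dump(f,open(n+"10.pkl","wb")); cv2.imwrite(f"pics/{n}10.png",f["pixels"])
f=load("top10.pkl"); crop(f,205,120,325,215,6,"pics/t10.png")
f=load("scene10.pkl"); crop(f,270,180,390,300,6,"pics/s10.png")
E
```

```text
clock: 32.45
position: [0.4363, 0.086, 0.183]
tool_rot: [3.14, 0.005, 3.14]
force: [0.3, 0.6, 1.0]
grip_width: -0.0003
clock: 33.45
position: [0.4357, -0.1139, 0.1818]
tool_rot: [3.14, 0.004, 3.141]
force: [-0.5, -0.4, -1.6]
grip_width: 0.0
clock: 33.7
position: [0.4359, -0.126, 0.1815]
tool_rot: [3.14, 0.003, 3.139]
force: [0.5, 0.5, -0.3]
grip_width: 0.0001
```

View pics/t10.png

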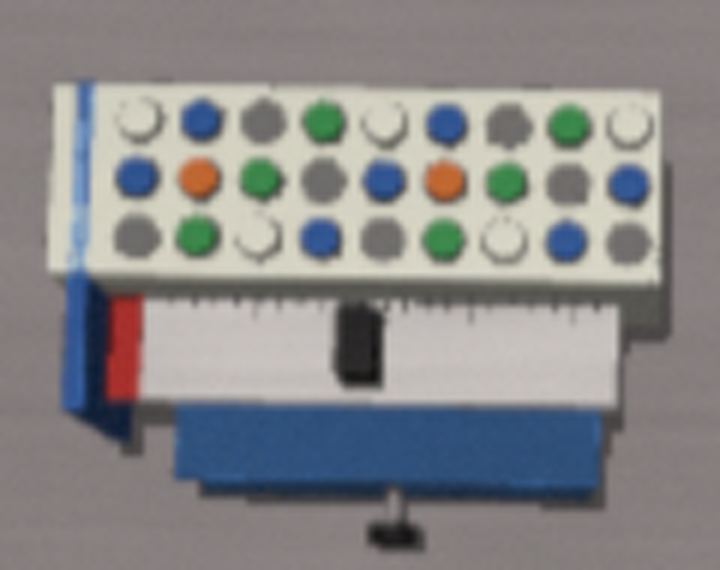

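View pics/s10.png

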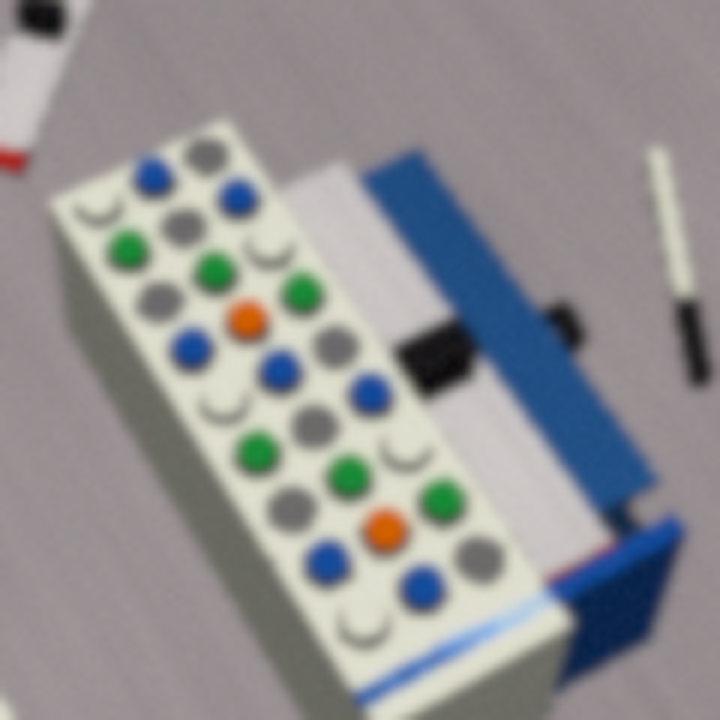

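View pics/top10.png

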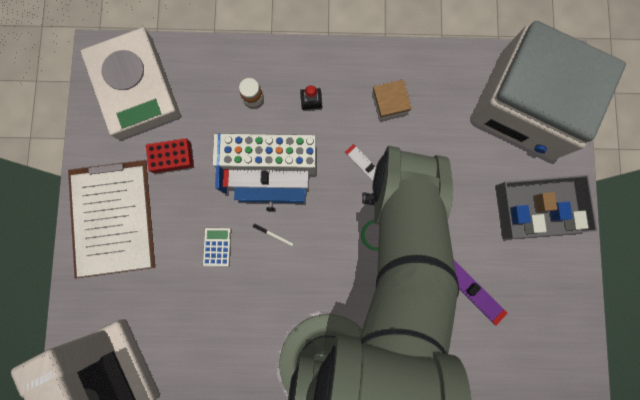

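```bash
cat > f10.py <<'E'
from fit import *
print("-----")
t=load("top10.pkl")
for Z in (64.,66.):
    o=[(t,(25,120,Z),c2(113,295)),(t,(-25,120,Z),c2(107,399)),(t,(25,-120,Z),c2(621,306)),(t,(-25,-120,Z),c2(617,405))]
    p,r=fit(o,[.5,.18,0]); print(p,r.round(1).tolist())
    e=T(p,[(25,120,3),(25,-120,3)]); print(e)
    # in rack frame
    for R in ((.5397,.1776,-.001),(.53965,.1758,.003)):
        c,q=np.cos(R[2]),np.sin(R[2]); print([(round(1000*(c*(x-R[0])+q*(y-R[1])),1),round(1000*(-q*(x-R[0])+c*(y-R[1])),1)) for x,y,_ in e])
E
python3 f10.py | sed -n '/-----/,$p'
```

```text
-----
[0.51447109 0.18519615 0.00089086] [[-0.1, -0.1], [0.1, 0.0], [-0.1, -0.4], [0.2, 0.5]]
[[0.53936417 0.30521838 0.003     ]
 [0.53957798 0.06521847 0.003     ]]
[(np.float64(-0.5), np.float64(127.6)), (np.float64(-0.0), np.float64(-112.4))]
[(np.float64(0.1), np.float64(129.4)), (np.float64(-0.4), np.float64(-110.6))]
[0.5141393  0.18495804 0.00086781] [[-0.2, -0.1], [0.0, 0.0], [-0.1, -0.4], [0.2, 0.5]]
[[0.53903515 0.30497969 0.003     ]
 [0.53924343 0.06497978 0.003     ]]
[(np.float64(-0.8), np.float64(127.4)), (np.float64(-0.3), np.float64(-112.6))]
[(np.float64(-0.2), np.float64(129.2)), (np.float64(-0.7), np.float64(-110.8))]
```

```bash
python3 -c "
from workcell import bot
print(bot.job_done()); print(bot.observe()['clock'])"
```

```text
the job is handed in; nothing more can be done
None
the job is handed in; nothing more can be done
```

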